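# Refill the truffle jar and snap its lid on

### The arm

A 6-joint arm with a two-finger parallel gripper is mounted at the origin on a cart in front of the work surface, level with it; the furniture and walls round the work are solid. World frame = base frame: x ahead of the robot, y to its left, z up, the work surface at z = 0. Lengths are in m, angles in rad, forces in N, time in s.
With the tool pointing down it reaches from about 0.225 to 0.875 m from the base axis. Payload 3.4 kg.
Tool frame: the origin (TCP) lies at the very end of the fingers, on their centre line; the grasp point (between the pads) lies 19 mm behind it (manip.pinch_z is the distance from the TCP to the grasp point, in m); z points along the fingers, y is the line along which they close (so a half turn about z gives the same grasp; the last joint's range is limited). The gripper opens to 85 mm and grips with 20 to 120 N. Pads are 22 mm wide; open, the fingers measure 114 mm over their backs; the gripper's body (76 mm by 85 mm) begins 54 mm behind the grasp point. The pads swing forward as they close: fully open they stand 13 mm farther back than shut.
Start: joints at [1.154, 0.276, 1.505, -0, 1.361, -0.121], TCP at [0.168, 0.55, 0.231] pointing down, gripper open.
Joint ranges: [-2.89, 2.89], [-0.75, 2.08], [0.22, 2.7], [-1.18, 4.32], [0.11, 2.71], [-2.7, 2.7]. Speed limits (rad/s): [2.57, 2.57, 3.14, 3.14, 3.14, 3.14].

### API

Orientations are given as a unit quaternion [w, x, y, z].
In Python, from rig import manip gives the robot as it stands. The module is installed in compiled form; this text tells all that it offers.
- The arm moves only by the shell command python3 -m jog 'ROWS' [FORCE]. ROWS is JSON, a list of rows, each an object of numbers: "dx", "dy", "dz": the shift along the tool's x, y, z each as a share of 25 cm, from -1 to 1; "ax", "ay", "az": the turn, a rotation vector about the tool's x, y, z each as a share of 90 degrees, from -1 to 1; "grip": the opening, from -1 (shut) to 1 (fully open), so that 0 is half open. A call has 1 to 5 rows; each row is the pose to reach, as a shift and turn from the pose commanded when the call began, along the tool's axes at that moment; what a row does not reach only later rows make up. A row lasts 1/12 s, in which the tool goes at most 41.7 mm and 7.16 degrees, less where a joint would pass 70% of its speed; a pose out of reach is approached as far as the arm can. A call with a number of a shift or a turn outside -1 to 1 is refused whole. A call with a gripper value outside its range is refused whole. The fingers move at their own pace and stop on an object; FORCE is the grip in N (left out, the last holds). Time passes only in rows, so rows that repeat a pose let the fingers close. It gives the time, the measured TCP pose, the force, the opening and the grip force at its end, in the units of the state.
- manip.get_state(): the state, without advancing time (a new reading comes with each control period).
- manip.get_image(name): name is "scene" or "top" or "wrist"; returns a dict with "img" (420x560x3 uint8, red, green, blue), "mtx" (3x3 intrinsics, pixels), "world_to_cam" (4x4, takes a point from world to camera coordinates); the wrist camera has in their place "T_tool_cam" (4x4, takes a point from camera to tool coordinates, whose origin is the TCP and whose axes are the flange's). Camera axes: x right, y down, z forward; pixel columns grow to the right and rows downward; lengths in m; the calibration is good to about 2 mm. A picture is of the moment at which its call begins: read the wrist's pose just before it. There is no depth.
- manip.sign_off(): hands the job in; it is judged then, once.
The state is a dict: "clock": time; "qpos": joint angles; "qd": joint speeds; "effort": joint torques, N m; "position": TCP position; "ee_rot": TCP orientation; "contact_force": force on the tool from outside, world axes, zero at the start; "moment": the same for the moment, N m; "width": finger opening in m; "gripper_force": force on a finger pad.
Only numpy, scipy, OpenCV 4.12 (cv2) and the standard library are available. Lean on these libraries where they do the work, as an engineer would, in place of code of your own. Each camera call takes 0.05 s, during which the arm holds its last target. There are 200 camera calls.

### The job

Tip the three chocolate truffles out of the steel scoop into the open white jar, then stand the empty scoop upright on the counter and let go of it. Take the wooden lid by its knob, set it level on the jar's neck and press it straight down until it clicks past the catches, then keep pressing so that it stays fully home. Finish like that, still holding the knob and bearing down firmly on it (about 10 N), without knocking the other things on the counter about.

Things in the scene. Friction and masses are not known exactly. Their poses are not given: they have to be found in the camera images.
- jar: white ceramic jar fixed to the counter, round: belly 113 mm wide, 100 mm tall. Origin at the centre of its underside, z up. Above the shoulder (66 to 78 mm) stands a neck 88 mm across that tapers inward from 94 mm height to the mouth (82 mm outside).
- jar_mouth (a point): centre of the jar's open mouth, on the axis, 100 mm above the jar's origin; clear opening 76 mm across
- jar_catches (a point): point on the jar's axis, 91.5 mm above its origin, level with four small spring-loaded steel catches that stick out of the neck to 48 mm from the axis. The lid's foot meets them when its origin is about 94 mm above the jar's origin; pressing on takes about 10 N and drops to a few N once it has snapped past, below about 89 mm
- jar_home (a point): point on the jar's axis, 84 mm above its origin: where the lid's origin lies when the lid is fully home, its top plate on the mouth's rim
- lid: round wooden lid, loose, lying knob up on the counter, about 120 g. Skirt 107 mm wide outside, lid 20 mm tall without the knob; an inner bead at its foot leaves 92 mm clear (about 2 mm play each side on the neck). Origin at the centre of its underside (skirt foot), z up. Any turn about its axis will do
- lid_knob (a point): centre of the lid's upright cylindrical knob, on its axis, 37 mm above the lid's origin; knob 24 mm in diameter, from 20 to 54 mm above the origin
- scoop: steel scoop, loose, about 110 g, holding the truffles. Flared round cup: foot 52 mm wide, rim 100 mm wide at 46 mm height, walls 3 mm thick leaning out 27 degrees: truffles start to roll at about 70 degrees of tip and are out by 95. Origin at the centre of the cup's underside, z up; handle along its own -x axis
- scoop_grip (a point): middle of the scoop's handle, 92 mm from the cup's axis along the scoop's -x, 64 mm above its underside. The handle is a level eight-sided bar, 13 mm across opposite flats (top, bottom, both sides, and 45 degrees between), from 55 to 125 mm from the cup's axis: pinch it upright or leaning 45 degrees about the bar. A thinner strut joins it to the rim
- truffle0_center (a point): centre of a dark round chocolate truffle, 18 mm in diameter, 12 g, lying in the scoop at the start
- truffle1_center (a point): centre of a dark round chocolate truffle, 18 mm in diameter, 12 g, lying in the scoop at the start
- truffle2_center (a point): centre of a dark round chocolate truffle, 18 mm in diameter, 12 g, lying in the scoop at the start
- tamper: bystander, loose: coffee tamper standing on its steel foot, 58 mm wide, 94 mm tall; origin at the centre of its underside
- bottle: bystander, loose: small clear bottle with a white cap, 40 mm wide, 99 mm tall; origin at the centre of its underside
- cups: bystander, loose: two stacked white porcelain cups, 82 mm wide, 89 mm tall; origin at the centre of its underside
- pitcher: bystander, loose: steel milk pitcher, 72x113 mm, 104 mm tall; origin at the centre of its underside
Mind the look-alikes: they are no part of the job. There is more than one size of the lid; the job needs the larger.

How it is judged:
By the outcome, as a careful person would: the job done as asked, in the order asked, and still so for the second after the job is handed in, while the arm keeps its last pose, push and grip.
It also fails if it takes over 72 s, if anything falls off the work surface, if the arm or the gripper's body presses on something with over 40 N, if the wrist force passes 120 N, or if a joint passes its speed limit or range.

## Working session

There is one attempt and no reset: what is moved stays moved. The work goes in short steps, Python scripts to look and compute and a shell command to move; the robot and the scene stay as the last step left them, time stands still between calls to the robot, and variables do not carry over. Pictures are saved under pics/ and viewed, at most 10 in all, crops included, and the job is handed in when it is done.

```bash
mkdir -p pics; ls; cat > h.py <<'E'
import numpy as np, cv2
from rig import manip
from scipy.spatial.transform import Rotation as R
def rot(q): return R.from_quat([q[1],q[2],q[3],q[0]])
def cam(n):
    s=manip.get_state(); d=manip.get_image(n)
    if n=='wrist':
        T=np.eye(4);T[:3,:3]=rot(s['ee_rot']).as_matrix();T[:3,3]=s['position']
        W=np.linalg.inv(T@np.array(d['T_tool_cam']))
    else: W=np.array(d['world_to_cam'])
    return np.array(d['img']),np.array(d['mtx']),W
def ray(K,W,u,v):
    C=np.linalg.inv(W); d=C[:3,:3]@np.linalg.inv(K)@[u,v,1]; return C[:3,3],d/np.linalg.norm(d)
def onz(K,W,u,v,z):
    o,d=ray(K,W,u,v); return o+d*(z-o[2])/d[2]
def tri(rs):
    A=sum(np.eye(3)-np.outer(d,d) for o,d in rs);b=sum((np.eye(3)-np.outer(d,d))@o for o,d in rs);return np.linalg.solve(A,b)
def proj(K,W,p):
    c=W[:3,:3]@p+W[:3,3]; c=K@c; return c[:2]/c[2]
def save(n,img): cv2.imwrite('pics/'+n+'.png',img[:,:,::-1])
E
python3 - <<'E'
from h import *
import pickle
S={n:cam(n) for n in('scene','top','wrist')}
pickle.dump(S,open('s0.pkl','wb'))
for n in S: save(n,S[n][0]); print(n,S[n][1].tolist(),np.linalg.inv(S[n][2]).round(3).tolist())
print(manip.get_state(), manip.pinch_z)
E
```

```text
pics
scene [[464.50965274344526, 0.0, 269.174337124507], [0.0, 464.50965274344526, 211.77985697956188], [0.0, 0.0, 1.0]] [[0.778, -0.485, 0.4, 0.159], [-0.628, -0.591, 0.506, -0.703], [-0.009, -0.645, -0.764, 0.887], [0.0, 0.0, 0.0, 1.0]]
top [[403.72091738307637, 0.0, 281.2452457745633], [0.0, 403.72091738307637, 205.4457289502002], [0.0, 0.0, 1.0]] [[0.0, -0.996, 0.091, 0.45], [-1.0, -0.001, -0.004, -0.151], [0.004, -0.091, -0.996, 1.123], [0.0, 0.0, 0.0, 1.0]]
wrist [[317.5261820041783, 0.0, 279.4641130923717], [0.0, 317.5261820041783, 211.2974418435119], [0.0, 0.0, 1.0]] [[0.292, 0.913, 0.286, 0.094], [0.956, -0.278, -0.09, 0.573], [-0.003, 0.299, -0.954, 0.373], [0.0, 0.0, 0.0, 1.0]]
{'clock': 0.15, 'qpos': array([ 1.15399380e+00,  2.76464652e-01,  1.50585220e+00, -4.23289413e-06,
        1.36071594e+00, -1.20989830e-01]), 'qd': array([ 0.00160037, -0.00309296, -0.00414587,  0.00119197, -0.00062072,
        0.00077038]), 'effort': array([ 2.70321616e-03, -4.17138898e+01, -2.46034026e+01, -1.51272206e-04,
        7.48416991e-03, -1.04059276e-05]), 'position': array([0.16745873, 0.54965275, 0.23062599]), 'ee_rot': array([-1.89303393e-04,  1.47367188e-01,  9.89081591e-01, -6.94741968e-04]), 'contact_force': array([-0.14144273, -0.85619983, -0.11773633]), 'moment': array([-0.00169174,  0.04083107, -0.02188352]), 'gripper_force': 0.0, 'width': 0.08537489186677533} 0.0187
```

View pics/scene.png

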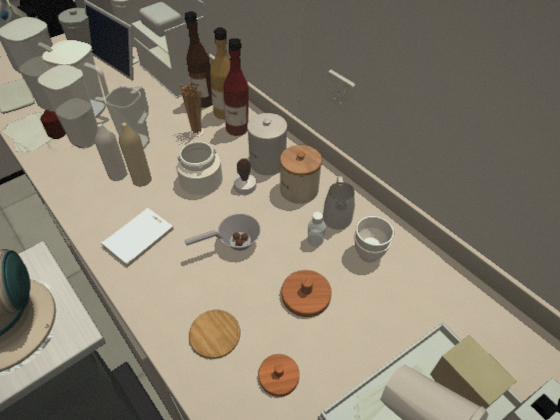

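View pics/top.png

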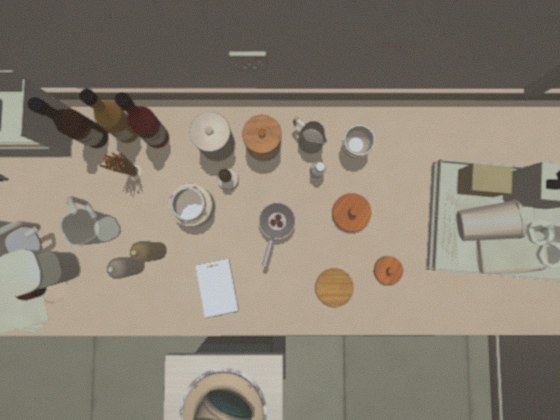

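The jar is at scene (198,165) / top (190,205), and the scoop is at scene (238,235) / top (277,221) with its handle toward the robot. The large lid is at scene (306,292) / top (352,212). I'll enlarge these crops.

```bash
python3 - <<'E'
from h import *
import pickle
S=pickle.load(open('s0.pkl','rb'))
def crop(n,x,y,w=80):
    return cv2.resize(S[n][0][y:y+w,x:x+w],(260,260),interpolation=cv2.INTER_CUBIC)
# scale 3.25
a=np.hstack([crop('scene',160,125),crop('scene',182,195),crop('scene',266,250)])
b=np.hstack([crop('top',150,165),crop('top',237,195),crop('top',312,172)])
save('comp',np.vstack([a,b]))
for n,(x,y) in {'scene':(306,292),'top':(352,212)}.items():
    img=S[n][0]; hsv=cv2.cvtColor(img,cv2.COLOR_RGB2HSV)
    m=((hsv[...,0]<13)&(hsv[...,1]>120)&(hsv[...,2]>60)).astype(np.uint8)
    k,l,st,c=cv2.connectedComponentsWithStats(m)
    for i in range(1,k):
        if st[i,4]>150: print(n,st[i],c[i].round(1))
    d=((img.max(2)<75)).astype(np.uint8)
    k,l,st,c=cv2.connectedComponentsWithStats(d)
    for i in range(1,k):
        if st[i,4]<120 and st[i,4]>8: print(n,'dark',st[i],c[i].round(1))
E
```

```text
scene [223  70  25  25 390] [235.   82.4]
scene [ 282  271   49   46 1715] [305.9 292.7]
scene [ 259  355   40   41 1289] [278.5 374.7]
scene dark [ 9  0  8  2 12] [12.2  0.3]
scene dark [ 0 11  9  9 42] [ 4.5 15.8]
scene dark [230 112   7   3   9] [233.4 112.9]
scene dark [233 235   6   5  16] [235.2 237.3]
scene dark [241 237   6   4  16] [243.5 238.7]
scene dark [236 242   7   4  16] [238.7 243.6]
scene dark [234 247  13   3  17] [240.7 248.4]
scene dark [ 89 281   6   9  12] [ 91.8 284.9]
scene dark [301 286  10   8  35] [305.4 290. ]
scene dark [498 290   6   6  12] [501.  291.9]
scene dark [ 97 294   6   9  10] [ 99.5 297.8]
scene dark [507 296  15  11  39] [513.6 301.6]
scene dark [103 303   7  12  14] [105.9 308.1]
scene dark [284 303  16  12  23] [291.3 309.7]
scene dark [306 313  11   4  15] [310.8 314.7]
scene dark [275 372   7   5  18] [277.7 374.3]
scene dark [160 378   4   5   9] [161.  380.1]
scene dark [152 385   9  12  20] [156.5 390.8]
scene dark [474 397   7   8  21] [476.8 400.5]
scene dark [180 412   6   7  13] [182.8 415. ]
top [127 107  28  25 213] [141.2 117.7]
top [333 194  38  37 986] [351.2 212.1]
top [375 257  27  27 536] [388.2 270.1]
top dark [504  95   5   4   9] [506.1  96.9]
top dark [514  95  11   4  21] [519.4  96.5]
top dark [529  94  31   6  70] [546.   96.9]
top dark [153 133  15  14  48] [162.4 142. ]
top dark [121 162  14  12  44] [128.1 168.6]
top dark [219 170  11  12  73] [224.7 175.5]
top dark [ 19 288  26  11 117] [ 33.8 293.6]
```

View pics/comp.png

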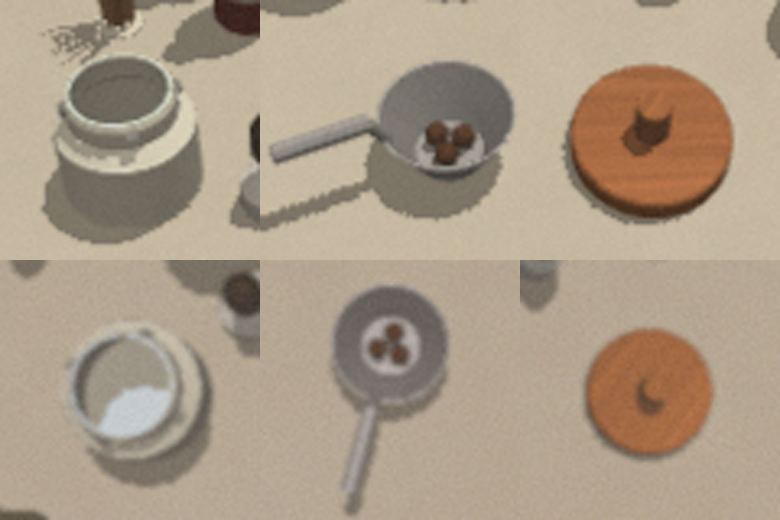

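The crops show the jar mouth, the scoop (three truffles on its pale floor, eight-sided handle toward the robot's right) and the lid knob clearly. I triangulate from the picked pixels.

```bash
python3 - <<'E'
from h import *
import pickle
S=pickle.load(open('s0.pkl','rb'))
P={'mouth':((196.6,153),(187.8,204.4),.1),'rim':((239.2,229.8),(276.8,221.2),.046),'hOut':((186.6,241.8),(264.7,265.2),.064),'hIn':((215.8,232.8),(271.8,240.5),.064),'knobtop':((307.8,281.7),(352.9,211.1),.054),'lidface':((306,291),(351.2,212.1),.02),
'cups':((374,232),(358,140),.089),'bottle':((318,217),(319,168),.099),'tamper':((244,163),(225,175),.094)}
for k,(a,b,z) in P.items():
    print(k,tri([ray(*S['scene'][1:],*a),ray(*S['top'][1:],*b)]).round(4),onz(*S['scene'][1:],*a,z).round(3),onz(*S['top'][1:],*b,z).round(3))
E
```

```text
mouth [0.5482 0.0806 0.1026] [0.551 0.082 0.1  ] [0.547 0.082 0.1  ]
rim [ 0.5086 -0.1449  0.0491] [ 0.512 -0.144  0.046] [ 0.507 -0.144  0.046]
hOut [ 0.3924 -0.1132  0.0699] [ 0.395 -0.109  0.064] [ 0.391 -0.113  0.064]
hIn [ 0.4564 -0.1316  0.0677] [ 0.459 -0.129  0.064] [ 0.455 -0.131  0.064]
knobtop [ 0.5358 -0.3479  0.0524] [ 0.537 -0.35   0.054] [ 0.533 -0.346  0.054]
lidface [ 0.5344 -0.3486  0.0178] [ 0.534 -0.35   0.02 ] [ 0.533 -0.348  0.02 ]
cups [ 0.7201 -0.3583  0.0811] [ 0.716 -0.362  0.089] [ 0.717 -0.356  0.089]
bottle [ 0.6453 -0.2551  0.0926] [ 0.645 -0.26   0.099] [ 0.641 -0.252  0.099]
tamper [ 0.6259 -0.0108  0.0886] [ 0.625 -0.016  0.094] [ 0.623 -0.011  0.094]
```

```bash
cat >> h.py <<'E'
def pose(az,roll=0):
    # tool x at azimuth az (deg), z down; then lean by roll (deg) about tool x
    a=np.radians(az); x=np.array([np.cos(a),np.sin(a),0]); z=np.array([0,0,-1.]); y=np.cross(z,x)
    return R.from_matrix(np.c_[x,y,z])*R.from_euler('x',roll,degrees=True)
def need(p,Rt):
    s=manip.get_state(); Rc=rot(s['ee_rot'])
    d=Rc.inv().apply(np.array(p)-s['position'])/.25; a=(Rc.inv()*Rt).as_rotvec()/(np.pi/2)
    print('d',d.round(4),'a',a.round(4),'| pos',s['position'].round(4),'q',s['qpos'].round(2),'F',s['contact_force'].round(1),'w',round(s['width'],4),'gf',round(s['gripper_force'],1),'t',s['clock'])
E
python3 -c "
from h import *
need([.41,-.119,.18],pose(164.8))"
```

```text
d [-1.7078 -2.2753  0.2055] a [-0.0009 -0.0001 -0.0194] | pos [0.1675 0.5497 0.2306] q [ 1.15  0.28  1.51 -0.    1.36 -0.12] F [-0.1 -0.9 -0.1] w 0.0854 gf 0.0 t 0.15
```

```bash
python3 -m jog '[{"dx":-0.43,"dy":-0.57,"grip":1},{"dx":-0.43,"dy":-0.57,"grip":1},{"dx":-0.43,"dy":-0.57,"grip":1},{"dx":-0.43,"dy":-0.57,"grip":1},{"dx":-0.43,"dy":-0.57,"grip":1}]' 90
python3 -m jog '[{"dx":-0.43,"dy":-0.57,"grip":1},{"dx":-0.43,"dy":-0.57,"grip":1},{"dx":-0.43,"dy":-0.57,"grip":1},{"dx":-0.43,"dy":-0.57,"grip":1},{"dx":-0.43,"dy":-0.57,"grip":1}]'
python3 -m jog '[{"dx":-0.43,"dy":-0.57,"grip":1},{"dx":-0.43,"dy":-0.57,"grip":1},{"dx":-0.43,"dy":-0.57,"grip":1},{"dx":-0.43,"dy":-0.57,"grip":1},{"dx":-0.43,"dy":-0.57,"grip":1}]'
python3 -m jog '[{"dx":-0.42,"dy":-0.57,"dz":0.2,"az":-0.02,"grip":1},{"dx":-0.42,"dy":-0.57,"dz":0.2,"az":-0.02,"grip":1},{"dx":-0.42,"dy":-0.57,"dz":0.2,"az":-0.02,"grip":1},{"dx":-0.42,"dy":-0.57,"dz":0.2,"az":-0.02,"grip":1},{"dx":-0.42,"dy":-0.57,"dz":0.2,"az":-0.02,"grip":1}]'
python3 -m jog '[{"dx":0,"grip":1},{"dx":0,"grip":1},{"dx":0,"grip":1}]'
python3 - <<'E'
from h import *
import pickle
need([.421,-.121,.045],pose(164.8))
c=cam('wrist');pickle.dump(c,open('w1.pkl','wb'));save('w1',c[0])
E
```

```text
d [-1.7523 -2.2694  0.7455] a [-0.0009 -0.0001 -0.0194] | pos [0.1675 0.5497 0.2306] q [ 1.15  0.28  1.51 -0.    1.36 -0.12] F [-0.1 -0.9 -0.1] w 0.0854 gf 0.0 t 0.15schema error: expected keys dx, dy, dz, ax, ay, az, grip
schema error: expected keys dx, dy, dz, ax, ay, az, grip
schema error: expected keys dx, dy, dz, ax, ay, az, grip
schema error: expected keys dx, dy, dz, ax, ay, az, grip
schema error: expected keys dx, dy, dz, ax, ay, az, grip
```

View pics/w1.png

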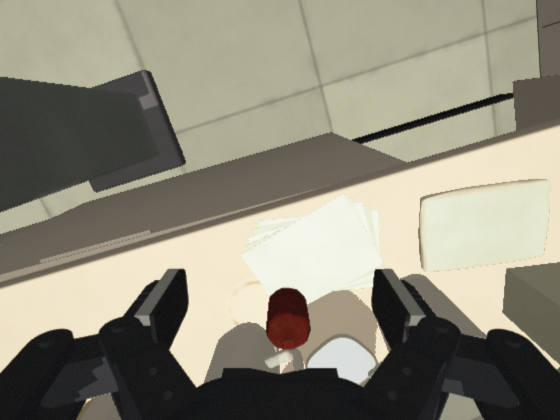

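The wrist view only shows the start area: the edge of the counter and a red jar near (288,320). All seven keys are required in each row, so I'll resend the move.

```bash

python3 -m jog '[{"dx":0,"dy":0,"dz":-0.2,"ax":0,"ay":0,"az":0,"grip":1},{"dx":-0.43,"dy":-0.57,"dz":-0.2,"ax":0,"ay":0,"az":0,"grip":1},{"dx":-0.43,"dy":-0.57,"dz":-0.2,"ax":0,"ay":0,"az":0,"grip":1},{"dx":-0.43,"dy":-0.57,"dz":-0.2,"ax":0,"ay":0,"az":0,"grip":1},{"dx":-0.43,"dy":-0.57,"dz":-0.2,"ax":0,"ay":0,"az":0,"grip":1}]' 90
python3 -m jog '[{"dx":-0.43,"dy":-0.57,"dz":0,"ax":0,"ay":0,"az":0,"grip":1},{"dx":-0.43,"dy":-0.57,"dz":0,"ax":0,"ay":0,"az":0,"grip":1},{"dx":-0.43,"dy":-0.57,"dz":0,"ax":0,"ay":0,"az":0,"grip":1},{"dx":-0.43,"dy":-0.57,"dz":0,"ax":0,"ay":0,"az":0,"grip":1},{"dx":-0.43,"dy":-0.57,"dz":0,"ax":0,"ay":0,"az":0,"grip":1}]'
python3 -m jog '[{"dx":-0.43,"dy":-0.57,"dz":0,"ax":0,"ay":0,"az":0,"grip":1},{"dx":-0.43,"dy":-0.57,"dz":0,"ax":0,"ay":0,"az":0,"grip":1},{"dx":-0.43,"dy":-0.57,"dz":0,"ax":0,"ay":0,"az":0,"grip":1},{"dx":-0.43,"dy":-0.57,"dz":0,"ax":0,"ay":0,"az":0,"grip":1},{"dx":-0.43,"dy":-0.57,"dz":0,"ax":0,"ay":0,"az":0,"grip":1}]'
python3 -m jog '[{"dx":-0.42,"dy":-0.57,"dz":0.4,"ax":0,"ay":0,"az":-0.02,"grip":1},{"dx":-0.42,"dy":-0.57,"dz":0.4,"ax":0,"ay":0,"az":-0.02,"grip":1},{"dx":-0.42,"dy":-0.57,"dz":0.4,"ax":0,"ay":0,"az":-0.02,"grip":1},{"dx":-0.42,"dy":-0.57,"dz":0.4,"ax":0,"ay":0,"az":-0.02,"grip":1},{"dx":-0.42,"dy":-0.57,"dz":0.4,"ax":0,"ay":0,"az":-0.02,"grip":1}]'
python3 -m jog '[{"dx":0,"dy":0,"dz":0,"ax":0,"ay":0,"az":0,"grip":1},{"dx":0,"dy":0,"dz":0,"ax":0,"ay":0,"az":0,"grip":1},{"dx":0,"dy":0,"dz":0,"ax":0,"ay":0,"az":0,"grip":1}]'
python3 - <<'E'
from h import *
import pickle
need([.421,-.121,.045],pose(164.8))
c=cam('wrist');pickle.dump(c,open('w1.pkl','wb'));save('w1b',c[0])
E
```

```text
clock: 0.62
position: [0.2249, 0.3921, 0.2807]
ee_rot: [0.0, 0.147, 0.989, -0.0]
contact_force: [1.0, -0.3, 0.6]
width: 0.0856
gripper_force: 0.0
clock: 1.03
position: [0.2868, 0.2213, 0.2808]
ee_rot: [0.001, 0.15, 0.989, -0.002]
contact_force: [-0.0, 0.4, -0.2]
width: 0.0854
gripper_force: 0.0
clock: 1.45
position: [0.349, 0.0534, 0.2809]
ee_rot: [0.001, 0.15, 0.989, -0.002]
contact_force: [0.4, 0.9, 0.6]
width: 0.0856
gripper_force: 0.0
clock: 1.87
position: [0.4063, -0.1107, 0.1796]
ee_rot: [0.0, 0.132, 0.991, -0.0]
contact_force: [-0.2, 0.4, 1.2]
width: 0.0855
gripper_force: 0.0
clock: 2.12
position: [0.4059, -0.1081, 0.1807]
ee_rot: [-0.001, 0.132, 0.991, 0.001]
contact_force: [-0.5, 0.0, -0.4]
width: 0.0847
gripper_force: 0.0
d [-0.0725 -0.0346  0.5426] a [ 0.0006 -0.0007  0.0001] | pos [ 0.4059 -0.1081  0.1807] q [-0.43  0.08  1.89  0.    1.17 -1.73] F [-0.5  0.  -0.4] w 0.0847 gf 0.0 t 2.1167
```

View pics/w1b.png

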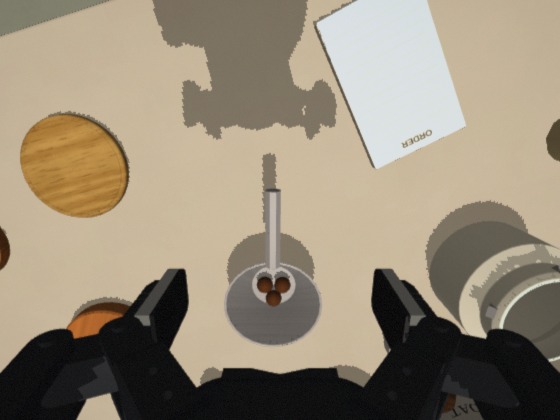

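The handle runs from (273,190) to about (273,268), and the cup rim is centred near (273,304). The jar is at lower right.

```bash
python3 - <<'E'
from h import *
import pickle
c=pickle.load(open('w1.pkl','rb'));S=pickle.load(open('s0.pkl','rb'))
a=onz(*c[1:],273,191,.0675);b=onz(*c[1:],273,262,.0675);r=onz(*c[1:],273,304,.046)
print(a,b,r,np.degrees(np.arctan2(*(a-b)[1::-1])),np.degrees(np.arctan2(*(a-r)[1::-1])))
for k,(a1,t,w) in {'out':((186.6,241.8),(264.7,265.2),(273,191)),'rim':((239.2,229.8),(276.8,221.2),(273,304))}.items():
    print(k,tri([ray(*S['scene'][1:],*a1),ray(*S['top'][1:],*t),ray(*c[1:],*w)]))
u=a-r;u[2]=0;u/=np.linalg.norm(u);g=a-u*.033;print('grip',g,'cup',a-u*.125)
need([g[0],g[1],.0455],pose(np.degrees(np.arctan2(u[1],u[0]))))
E
```

```text
[ 0.39108743 -0.1088124   0.0675    ] [ 0.45350747 -0.12621432  0.0675    ] [ 0.50862065 -0.1420171   0.046     ] 164.42219385843416 164.22430756471766
out [ 0.3923586  -0.1109255   0.06601188]
rim [ 0.50914788 -0.14338111  0.04593127]
grip [ 0.42284444 -0.11778417  0.0675    ] cup [ 0.51137911 -0.1427964   0.0675    ]
d [-0.0752 -0.0217  0.5425] a [0.0004 0.     0.0072] | pos [ 0.4061 -0.1077  0.1811] q [-0.43  0.08  1.89  0.    1.17 -1.73] F [ 0.3  0.2 -0. ] w 0.0854 gf 0.0 t 2.1667
```

```bash

python3 -m jog '[{"dx":-0.075,"dy":-0.024,"dz":0.1,"ax":0,"ay":0,"az":0.005,"grip":0.4},{"dx":-0.075,"dy":-0.024,"dz":0.25,"ax":0,"ay":0,"az":0.005,"grip":0.4},{"dx":-0.075,"dy":-0.024,"dz":0.4,"ax":0,"ay":0,"az":0.005,"grip":0.4},{"dx":-0.075,"dy":-0.024,"dz":0.54,"ax":0,"ay":0,"az":0.005,"grip":0.4},{"dx":-0.075,"dy":-0.024,"dz":0.54,"ax":0,"ay":0,"az":0.005,"grip":0.4}]' 90
python3 -m jog '[{"dx":0,"dy":0,"dz":0,"ax":0,"ay":0,"az":0,"grip":-1},{"dx":0,"dy":0,"dz":0,"ax":0,"ay":0,"az":0,"grip":-1},{"dx":0,"dy":0,"dz":0,"ax":0,"ay":0,"az":0,"grip":-1},{"dx":0,"dy":0,"dz":0,"ax":0,"ay":0,"az":0,"grip":-1},{"dx":0,"dy":0,"dz":0,"ax":0,"ay":0,"az":0,"grip":-1}]' 90
python3 -m jog '[{"dx":0,"dy":0,"dz":0,"ax":0,"ay":0,"az":0,"grip":-1},{"dx":0,"dy":0,"dz":0,"ax":0,"ay":0,"az":0,"grip":-1},{"dx":0,"dy":0,"dz":0,"ax":0,"ay":0,"az":0,"grip":-1},{"dx":0,"dy":0,"dz":0,"ax":0,"ay":0,"az":0,"grip":-1},{"dx":0,"dy":0,"dz":0,"ax":0,"ay":0,"az":0,"grip":-1}]' 90
python3 -c "
from h import *
need([.423,-.118,.0455],pose(164.3))"
```

```text
clock: 2.58
position: [0.4185, -0.1159, 0.0419]
ee_rot: [-0.005, 0.135, 0.991, 0.002]
contact_force: [-0.9, 1.4, -0.9]
width: 0.0601
gripper_force: 0.0
clock: 3.0
position: [0.424, -0.1196, 0.0476]
ee_rot: [0.002, 0.136, 0.991, -0.001]
contact_force: [-0.7, -0.3, 5.0]
width: 0.0107
gripper_force: 88.1
clock: 3.42
position: [0.4233, -0.1194, 0.0468]
ee_rot: [0.001, 0.136, 0.991, -0.0]
contact_force: [-1.4, 0.9, 7.5]
width: 0.0109
gripper_force: 88.5
d [0.0028 0.0052 0.0052] a [-0.0001  0.0012  0.0011] | pos [ 0.4233 -0.1194  0.0468] q [-0.43  0.27  2.05  0.    0.81 -1.73] F [-1.4  0.9  7.5] w 0.0109 gf 88.5 t 3.4167
```

```bash

python3 -m jog '[{"dx":0,"dy":0,"dz":-0.05,"ax":0,"ay":0,"az":0,"grip":-1},{"dx":0,"dy":0,"dz":-0.15,"ax":0,"ay":0,"az":0,"grip":-1},{"dx":0,"dy":0,"dz":-0.25,"ax":0,"ay":0,"az":0,"grip":-1},{"dx":0,"dy":0,"dz":-0.35,"ax":0,"ay":0,"az":0,"grip":-1},{"dx":0,"dy":0,"dz":-0.4,"ax":0,"ay":0,"az":0,"grip":-1}]' 90
python3 -m jog '[{"dx":0,"dy":0,"dz":-0.08,"ax":0,"ay":0,"az":0,"grip":-1},{"dx":0,"dy":0,"dz":-0.16,"ax":0,"ay":0,"az":0,"grip":-1},{"dx":0,"dy":0,"dz":-0.24,"ax":0,"ay":0,"az":0,"grip":-1},{"dx":0,"dy":0,"dz":-0.3,"ax":0,"ay":0,"az":0,"grip":-1},{"dx":0,"dy":0,"dz":-0.3,"ax":0,"ay":0,"az":0,"grip":-1}]'
python3 - <<'E'
from h import *
c=cam('wrist');s=cam('scene')[0]
save('w2',np.hstack([c[0][120:380,140:420],s[120:380,120:400]]))
need([.423,-.118,.2],pose(164.3))
E
```

```text
clock: 3.83
position: [0.4238, -0.1198, 0.1484]
ee_rot: [0.002, 0.136, 0.991, -0.001]
contact_force: [0.6, -1.1, -1.6]
width: 0.0108
gripper_force: 88.5
clock: 4.25
position: [0.4243, -0.12, 0.2236]
ee_rot: [0.003, 0.136, 0.991, -0.001]
contact_force: [0.1, -0.3, -1.3]
width: 0.0107
gripper_force: 88.5
d [-0.0008  0.005   0.0821] a [0.    0.    0.001] | pos [ 0.4225 -0.1191  0.2205] q [-0.43  0.08  1.79  0.    1.28 -1.73] F [-0.3  0.1 -1.4] w 0.0111 gf 88.4 t 4.35
```

View pics/w2.png

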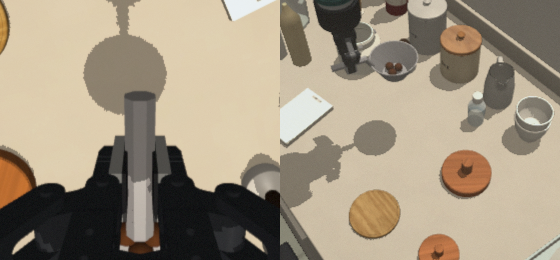

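The scoop is held level with the truffles inside, clear of everything. I move it to the jar with a small test lean.

```bash
cat >> h.py <<'E'
M=np.array([.5485,.081,.10]); U=np.array([-.963,.27,0]); SS=np.array([-.27,-.963,0])
def bar(s,zb,roll,along=.092,m=M):
    Rt=pose(164.3,roll); P=m+along*U+s*SS; P[2]=zb
    need(P+Rt.apply([0,0,1])*.0187,Rt)
E
python3 -c "
from h import *
bar(.005,.24,0);bar(.005,.24,-15)"
```

```text
d [ 0.0979  0.887  -0.003 ] a [0.    0.    0.001] | pos [ 0.4225 -0.1191  0.2205] q [-0.43  0.08  1.79  0.    1.28 -1.73] F [-0.3  0.1 -1.4] w 0.0111 gf 88.4 t 4.35
d [ 0.0979  0.9064 -0.0056] a [-1.666e-01 -1.000e-04  1.000e-03] | pos [ 0.4225 -0.1191  0.2205] q [-0.43  0.08  1.79  0.    1.28 -1.73] F [-0.3  0.1 -1.4] w 0.0111 gf 88.4 t 4.35
```

```bash

python3 -m jog '[{"dx":0,"dy":0.02,"dz":0,"ax":0,"ay":0,"az":0,"grip":-1},{"dx":0.01,"dy":0.07,"dz":0,"ax":0,"ay":0,"az":0,"grip":-1},{"dx":0.02,"dy":0.14,"dz":0,"ax":0,"ay":0,"az":0,"grip":-1},{"dx":0.03,"dy":0.22,"dz":0,"ax":0,"ay":0,"az":0,"grip":-1},{"dx":0.035,"dy":0.3,"dz":0,"ax":0,"ay":0,"az":0,"grip":-1}]'
python3 -m jog '[{"dx":0.01,"dy":0.08,"dz":0,"ax":0,"ay":0,"az":0,"grip":-1},{"dx":0.02,"dy":0.16,"dz":0,"ax":0,"ay":0,"az":0,"grip":-1},{"dx":0.03,"dy":0.24,"dz":0,"ax":0,"ay":0,"az":0,"grip":-1},{"dx":0.035,"dy":0.32,"dz":0,"ax":0,"ay":0,"az":0,"grip":-1},{"dx":0.04,"dy":0.4,"dz":0,"ax":0,"ay":0,"az":0,"grip":-1}]'
python3 -m jog '[{"dx":0.01,"dy":0.07,"dz":0,"ax":-0.02,"ay":0,"az":0,"grip":-1},{"dx":0.015,"dy":0.12,"dz":0,"ax":-0.06,"ay":0,"az":0,"grip":-1},{"dx":0.02,"dy":0.16,"dz":0,"ax":-0.1,"ay":0,"az":0,"grip":-1},{"dx":0.022,"dy":0.19,"dz":0,"ax":-0.14,"ay":0,"az":0,"grip":-1},{"dx":0.022,"dy":0.2,"dz":0,"ax":-0.16,"ay":0,"az":0,"grip":-1}]'
python3 -c "
from h import *
bar(.005,.24,-15);bar(.005,.21,-50)"
```

```text
clock: 4.77
position: [0.4333, -0.0433, 0.2191]
ee_rot: [-0.002, 0.136, 0.991, 0.0]
contact_force: [1.0, -0.0, -2.2]
width: 0.0107
gripper_force: 88.4
clock: 5.18
position: [0.4507, 0.0559, 0.2191]
ee_rot: [-0.002, 0.136, 0.991, 0.0]
contact_force: [0.1, 0.0, -2.2]
width: 0.0107
gripper_force: 88.9
clock: 5.6
position: [0.4586, 0.1049, 0.2189]
ee_rot: [0.015, 0.135, 0.983, 0.125]
contact_force: [0.5, -0.6, -1.9]
width: 0.011
gripper_force: 88.8
d [-0.0042  0.0072 -0.0105] a [-0.0053 -0.0028  0.0006] | pos [0.4586 0.1049 0.2189] q [-0.12  0.08  1.82  0.27  1.22 -1.51] F [ 0.5 -0.6 -1.9] w 0.011 gf 88.8 t 5.6
d [-0.0046  0.0199  0.0918] a [-3.942e-01 -2.900e-03 -3.000e-04] | pos [0.4586 0.1049 0.2189] q [-0.12  0.08  1.82  0.27  1.22 -1.51] F [ 0.5 -0.6 -1.9] w 0.011 gf 88.8 t 5.6
```

```bash

python3 -m jog '[{"dx":-0.004,"dy":0.01,"dz":0,"ax":-0.07,"ay":-0.003,"az":0,"grip":-1},{"dx":-0.004,"dy":0.014,"dz":0.02,"ax":-0.14,"ay":-0.003,"az":0,"grip":-1},{"dx":-0.004,"dy":0.018,"dz":0.04,"ax":-0.21,"ay":-0.003,"az":0,"grip":-1},{"dx":-0.004,"dy":0.02,"dz":0.06,"ax":-0.28,"ay":-0.003,"az":0,"grip":-1},{"dx":-0.004,"dy":0.02,"dz":0.08,"ax":-0.35,"ay":-0.003,"az":0,"grip":-1}]'
python3 -m jog '[{"dx":0,"dy":0,"dz":0,"ax":-0.03,"ay":0,"az":0,"grip":-1},{"dx":0,"dy":0,"dz":0,"ax":-0.03,"ay":0,"az":0,"grip":-1},{"dx":0,"dy":0,"dz":0,"ax":-0.03,"ay":0,"az":0,"grip":-1}]'
python3 - <<'E'
from h import *
bar(.005,.172,-60)
s=cam('scene')[0];t=cam('top')[0]
save('p3',np.hstack([cv2.resize(s[80:280,100:300],(400,400)),cv2.resize(t[130:330,130:330],(400,400))]))
E
```

```text
clock: 6.02
position: [0.4632, 0.1132, 0.202]
ee_rot: [0.056, 0.126, 0.911, 0.388]
contact_force: [-0.3, 0.5, -2.7]
width: 0.0102
gripper_force: 89.0
clock: 6.27
position: [0.4631, 0.1128, 0.2012]
ee_rot: [0.057, 0.126, 0.903, 0.407]
contact_force: [0.1, 0.5, -1.5]
width: 0.0104
gripper_force: 89.0
d [ 0.0048 -0.1059  0.1129] a [-0.1272  0.0012 -0.001 ] | pos [0.4631 0.1128 0.2012] q [-0.54  0.19  2.06  0.85  1.3  -2.25] F [ 0.1  0.5 -1.5] w 0.0104 gf 89.0 t 6.2667
```

View pics/p3.png

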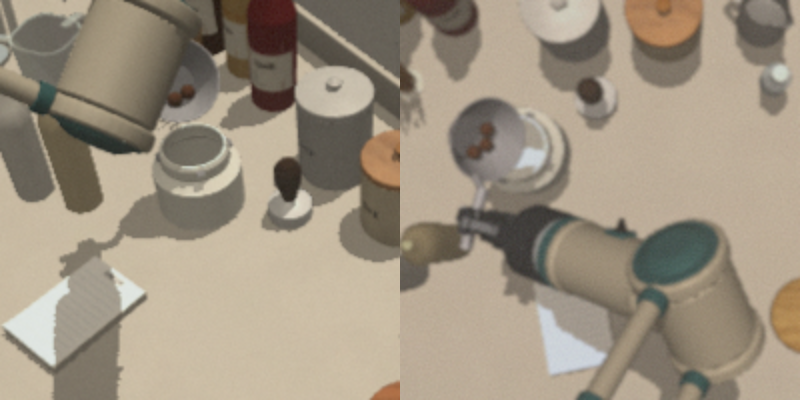

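The cup is above the mouth, leaning, with the truffles still in it and the gripper on the open right side. I lower it and keep tipping.

```bash

python3 -m jog '[{"dx":0.005,"dy":-0.05,"dz":0.05,"ax":-0.04,"ay":0,"az":0,"grip":-1},{"dx":0.005,"dy":-0.1,"dz":0.11,"ax":-0.1,"ay":0,"az":0,"grip":-1},{"dx":0.005,"dy":-0.106,"dz":0.113,"ax":-0.127,"ay":0,"az":0,"grip":-1},{"dx":0.005,"dy":-0.106,"dz":0.113,"ax":-0.127,"ay":0,"az":0,"grip":-1}]'
python3 -c "
from h import *
for r in (-60,-70,-80,-90,-100): bar(.005,.17,r)"
```

```text
clock: 6.7
position: [0.4633, 0.1171, 0.1623]
ee_rot: [0.068, 0.119, 0.858, 0.496]
contact_force: [1.0, -0.7, -2.1]
width: 0.0102
gripper_force: 89.1
d [ 0.0011 -0.0067  0.0014] a [ 0.0003  0.0003 -0.0003] | pos [0.4633 0.1171 0.1623] q [-0.62  0.37  2.17  0.99  1.33 -2.56] F [ 1.  -0.7 -2.1] w 0.0102 gf 89.1 t 6.7
d [0.0011 0.0063 0.0003] a [-0.1108  0.0003 -0.0003] | pos [0.4633 0.1171 0.1623] q [-0.62  0.37  2.17  0.99  1.33 -2.56] F [ 1.  -0.7 -2.1] w 0.0102 gf 89.1 t 6.7
d [ 0.0011  0.0189 -0.0031] a [-2.219e-01  4.000e-04 -2.000e-04] | pos [0.4633 0.1171 0.1623] q [-0.62  0.37  2.17  0.99  1.33 -2.56] F [ 1.  -0.7 -2.1] w 0.0102 gf 89.1 t 6.7
d [ 0.0011  0.0307 -0.0086] a [-3.33e-01  4.00e-04 -2.00e-04] | pos [0.4633 0.1171 0.1623] q [-0.62  0.37  2.17  0.99  1.33 -2.56] F [ 1.  -0.7 -2.1] w 0.0102 gf 89.1 t 6.7
d [ 0.0011  0.0414 -0.0161] a [-4.441e-01  4.000e-04 -2.000e-04] | pos [0.4633 0.1171 0.1623] q [-0.62  0.37  2.17  0.99  1.33 -2.56] F [ 1.  -0.7 -2.1] w 0.0102 gf 89.1 t 6.7
```

q6 is near its limit (-2.56). I yaw the bar about the jar to relieve it before tipping on.

```bash
cat >> h.py <<'E'
def bar(s,zb,roll,az=164.3,along=.092,m=M,pitch=0):
    a=np.radians(az); e=R.from_euler('z',az,degrees=True); Rt=pose(az,roll); P=m+along*e.apply([1,0,0])+s*e.apply([0,1,0]); P[2]=zb
    need(P+Rt.apply([0,0,1])*.0187,Rt)
E
python3 -c "
from h import *
for az in (154,144,139): bar(.005,.178,-60,az)"
```

```text
d [-0.0129  0.0537  0.042 ] a [ 0.0003 -0.0988  0.0569] | pos [0.4633 0.1171 0.1623] q [-0.62  0.37  2.17  0.99  1.33 -2.56] F [ 1.  -0.7 -2.1] w 0.0102 gf 89.1 t 6.7
d [-0.0373  0.0836  0.0938] a [ 0.0003 -0.1951  0.1124] | pos [0.4633 0.1171 0.1623] q [-0.62  0.37  2.17  0.99  1.33 -2.56] F [ 1.  -0.7 -2.1] w 0.0102 gf 89.1 t 6.7
d [-0.0533  0.0976  0.1182] a [ 0.0003 -0.2432  0.1402] | pos [0.4633 0.1171 0.1623] q [-0.62  0.37  2.17  0.99  1.33 -2.56] F [ 1.  -0.7 -2.1] w 0.0102 gf 89.1 t 6.7
```

```bash

python3 -m jog '[{"dx":-0.013,"dy":0.05,"dz":0.02,"ax":0,"ay":-0.05,"az":0.028,"grip":-1},{"dx":-0.013,"dy":0.054,"dz":0.042,"ax":0,"ay":-0.099,"az":0.057,"grip":-1},{"dx":-0.025,"dy":0.069,"dz":0.068,"ax":0,"ay":-0.147,"az":0.085,"grip":-1},{"dx":-0.037,"dy":0.084,"dz":0.094,"ax":0,"ay":-0.195,"az":0.112,"grip":-1},{"dx":-0.037,"dy":0.084,"dz":0.094,"ax":0,"ay":-0.195,"az":0.112,"grip":-1}]'
python3 -c "
from h import *
for r in (-60,-66,-72): bar(.005,.176,r,144)"
```

```text
clock: 7.12
position: [0.4776, 0.1479, 0.1718]
ee_rot: [0.156, 0.265, 0.824, 0.476]
contact_force: [-1.2, 0.4, -1.1]
width: 0.011
gripper_force: 89.1
d [-0.0186 -0.0204  0.0057] a [ 0.0012 -0.0003  0.0035] | pos [0.4776 0.1479 0.1718] q [-0.58  0.24  2.39  1.33  1.1  -2.56] F [-1.2  0.4 -1.1] w 0.011 gf 89.1 t 7.1167
d [-0.0186 -0.0126  0.0053] a [-0.0655 -0.0005  0.0035] | pos [0.4776 0.1479 0.1718] q [-0.58  0.24  2.39  1.33  1.1  -2.56] F [-1.2  0.4 -1.1] w 0.011 gf 89.1 t 7.1167
d [-0.0187 -0.0049  0.0041] a [-0.1321 -0.0007  0.0035] | pos [0.4776 0.1479 0.1718] q [-0.58  0.24  2.39  1.33  1.1  -2.56] F [-1.2  0.4 -1.1] w 0.011 gf 89.1 t 7.1167
```

q6 didn't improve. I fit the arm's link lengths from the recorded states so I can choose a feasible pour pose.

```bash
cat > kin.py <<'E'
from h import *
from scipy.optimize import least_squares
Q=np.array([[1.154,.2765,1.5058,0,1.3607,-.121],[-.43,.08,1.89,0,1.17,-1.73],[-.43,.27,2.05,0,.81,-1.73],[-.43,.08,1.79,0,1.28,-1.73],[-.12,.08,1.82,.27,1.22,-1.51],[-.54,.19,2.06,.85,1.3,-2.25],[-.62,.37,2.17,.99,1.33,-2.56],[-.58,.24,2.39,1.33,1.1,-2.56]])
P=np.array([[.1675,.5497,.2306],[.4059,-.1081,.1807],[.4233,-.1194,.0468],[.4225,-.1191,.2205],[.4586,.1049,.2189],[.4631,.1128,.2012],[.4633,.1171,.1623],[.4776,.1479,.1718]])
def fk(q,k):
    z1,r0,lat,L1,a3,L2,tl,a5=k
    A=R.from_euler('z',q[0]);B=A*R.from_euler('y',q[1]);C=B*R.from_euler('y',q[2]);D=C*R.from_euler('z',q[3])*R.from_euler('y',q[4]);E=D*R.from_euler('z',q[5]+np.pi/2)
    return A.apply([r0,lat,z1])+B.apply([0,0,L1])+C.apply([a3,0,L2])+D.apply([a5,0,tl]),E
ft=least_squares(lambda k:np.r_[np.concatenate([fk(q,k)[0]-p for q,p in zip(Q,P)]),(np.array(k)-[.3,0,.07,.35,0,.35,.3,0])*1e-3],[.3,0,.07,.35,0,.35,.3,0])
K=ft.x
lo=np.array([-2.89,-.75,.22,-1.18,.11,-2.7]);hi=np.array([2.89,2.08,2.7,4.32,2.71,2.7])
def ik(p,Rt,q0):
    f=lambda q:np.r_[(fk(q,K)[0]-p)*10,(Rt.inv()*fk(q,K)[1]).as_rotvec()]
    r=least_squares(f,np.clip(q0,lo+.02,hi-.02),bounds=(lo,hi)); return r.x,np.abs(r.fun).max()
E
python3 - <<'E'
from kin import *
print(K.round(3),np.abs(ft.fun[:24]).max(), [np.degrees((rot(manip.get_state()['ee_rot']).inv()*fk(manip.get_state()['qpos'],K)[1]).magnitude())])
def pt(az,roll,pitch,zl=.118):
    # scoop rotation: gripper frame = pose(az,roll) then pitch about world horizontal axis perpendicular to bar (cup down)
    e=R.from_euler('z',az+90,degrees=True).apply([1,0,0])
    Rt=R.from_rotvec(e*np.radians(pitch))*pose(az,roll)
    # lip: lowest point on rim circle; rim centre in tool frame rel. grasp point: -x .092, +z .018
    th=np.linspace(0,2*np.pi,361); rim=Rt.apply(np.c_[-.092+.05*np.cos(th),.05*np.sin(th),.018+0*th])
    low=rim[rim[:,2].argmin()]; g=np.array([M[0],M[1],zl])-low
    tip=np.degrees(np.arccos(-Rt.apply([0,0,1])[2])); return g+Rt.apply([0,0,1])*.0187,Rt,tip,low
q0=manip.get_state()['qpos']
for az in (124,144,164,184,204):
  for pitch in (-30,-15,0,15,30,45):
    q=q0.copy();out=[]
    for roll in (-60,-80,-90,-100,-110):
        p,Rt,tip,_=pt(az,roll,pitch); q,e=ik(p,Rt,q); out.append((roll,round(tip),round(e,3),q.round(2).tolist()))
    ok=[o for o in out if o[2]<.01]
    print(az,pitch,[(o[0],o[1]) for o in ok], ok[-1][3] if ok else '')
E
```

```text
[0.137 0.003 0.069 0.629 0.06  0.429 0.361 0.01 ] 0.003514172361155754 [np.float64(3.184527893108167e-14)]
124 -30 [(-60, 64), (-80, 81)] [-0.59, 0.52, 2.67, 1.87, 1.43, -2.66]
124 -15 [(-60, 61)] [-0.41, 0.19, 2.43, 1.66, 0.93, -2.24]
124 0 [(-60, 60)] [-0.31, 0.21, 2.52, 1.97, 0.83, -2.7]
124 15 [] 
124 30 [] 
124 45 [] 
144 -30 [(-60, 64), (-80, 81), (-90, 90)] [-0.76, 0.67, 2.53, 1.44, 1.56, -2.68]
144 -15 [(-60, 61)] [-0.55, 0.28, 2.27, 1.22, 1.2, -2.2]
144 0 [(-60, 60)] [-0.54, 0.27, 2.39, 1.38, 1.07, -2.59]
144 15 [] 
144 30 [] 
144 45 [] 
164 -30 [(-60, 64), (-80, 81), (-90, 90), (-100, 99)] [-0.77, 0.79, 2.3, 1.18, 1.74, -2.56]
164 -15 [(-60, 61), (-80, 80), (-90, 90)] [-0.74, 0.7, 2.24, 1.11, 1.65, -2.7]
164 0 [(-60, 60)] [-0.59, 0.37, 2.18, 1.03, 1.3, -2.56]
164 15 [] 
164 30 [] 
164 45 [] 
184 -30 [(-60, 64), (-80, 81), (-90, 90), (-100, 99), (-110, 107)] [-0.71, 0.9, 2.07, 1.02, 1.96, -2.44]
184 -15 [(-60, 61), (-80, 80), (-90, 90), (-100, 100)] [-0.67, 0.86, 1.99, 0.94, 1.93, -2.63]
184 0 [(-60, 60)] [-0.55, 0.47, 1.96, 0.78, 1.52, -2.58]
184 15 [] 
184 30 [] 
184 45 [] 
204 -30 [(-60, 64), (-80, 81), (-90, 90), (-100, 99), (-110, 107)] [-0.59, 0.93, 1.78, 0.89, 2.17, -2.24]
204 -15 [(-60, 61), (-80, 80), (-90, 90), (-100, 100), (-110, 109)] [-0.57, 1.0, 1.73, 0.83, 2.21, -2.55]
204 0 [(-60, 60)] [-0.47, 0.57, 1.73, 0.59, 1.74, -2.65]
204 15 [] 
204 30 [] 
204 45 []
```

```bash
cat >> kin.py <<'E'
def pt(az,roll,pitch,zl,back=.0):
    e=R.from_euler('z',az+90,degrees=True).apply([1,0,0])
    Rt=R.from_rotvec(e*np.radians(pitch))*pose(az,roll)
    th=np.linspace(0,2*np.pi,361); rim=Rt.apply(np.c_[-.092+.05*np.cos(th),.05*np.sin(th),.018+0*th])
    low=rim[rim[:,2].argmin()]; z=Rt.apply([0,0,1]); o=-z.copy();o[2]=0;o/=np.linalg.norm(o)
    g=np.array([M[0],M[1],zl])-low-back*o
    return g+z*.0187,Rt,np.degrees(np.arccos(-z[2])),o
def seq(L):
    s=manip.get_state();p,Rc,q=s['position'],rot(s['ee_rot']),s['qpos']
    print('pos',p.round(4),'q',q.round(2),'F',s['contact_force'].round(1),'w',round(s['width'],4),'t',s['clock'])
    for l in L:
        P,Rt,tip,o=pt(*l); q,e=ik(P,Rt,q)
        print(l,'d',(Rc.inv().apply(P-p)/.25).round(3),'a',((Rc.inv()*Rt).as_rotvec()/(np.pi/2)).round(3),'mag',np.degrees((Rc.inv()*Rt).magnitude()).round(),'tip',tip.round(),'o',o.round(2),'q',q.round(2),round(e,3))
        p,Rc=P,Rt
E
python3 - <<'E'
from kin import *
seq([(144,-60,0,.124),(158,-52,-5,.15,.01),(171,-47,-14,.15,.01),(183,-43,-23,.15,.01),(194,-42,-30,.15,.01),(194,-58,-30,.13,.01),(194,-78,-30,.12,.012),(194,-100,-30,.12,.015),(194,-106,-30,.12,.015)])
E
```

```text
pos [0.4776 0.1479 0.1718] q [-0.58  0.24  2.39  1.33  1.1  -2.56] F [-1.2  0.4 -1.1] w 0.011 t 7.1167
(144, -60, 0, 0.124) d [-0.019  0.009  0.055] a [ 0.001 -0.     0.004] mag 0.0 tip 60.0 o [-0.59 -0.81  0.  ] q [-0.54  0.26  2.38  1.37  1.08 -2.56] 0.0
(158, -52, -5, 0.15, 0.01) d [ 0.037  0.087 -0.09 ] a [ 0.095  0.16  -0.041] mag 17.0 tip 52.0 o [-0.31 -0.95  0.  ] q [-0.47  0.21  2.11  0.97  1.23 -2.16] 0.0
(171, -47, -14, 0.15, 0.01) d [ 0.052 -0.019 -0.097] a [ 0.079  0.173 -0.017] mag 17.0 tip 49.0 o [ 0.06 -1.    0.  ] q [-0.41  0.29  1.9   0.73  1.47 -2.  ] 0.0
(183, -43, -23, 0.15, 0.01) d [ 0.048 -0.034 -0.099] a [ 0.087  0.16  -0.019] mag 16.0 tip 48.0 o [ 0.43 -0.9   0.  ] q [-0.34  0.38  1.71  0.55  1.7  -1.91] 0.0
(194, -42, -30, 0.15, 0.01) d [ 0.032 -0.044 -0.09 ] a [ 0.066  0.131 -0.028] mag 13.0 tip 50.0 o [ 0.68 -0.73  0.  ] q [-0.28  0.46  1.56  0.43  1.89 -1.92] 0.0
(194, -58, -30, 0.13, 0.01) d [-0.066 -0.032  0.005] a [-0.178  0.    -0.   ] mag 16.0 tip 63.0 o [ 0.52 -0.85  0.  ] q [-0.39  0.55  1.63  0.59  1.9  -2.  ] 0.0
(194, -78, -30, 0.12, 0.012) d [-0.035 -0.025 -0.034] a [-0.222 -0.     0.   ] mag 20.0 tip 80.0 o [ 0.34 -0.94  0.  ] q [-0.51  0.67  1.73  0.76  1.95 -2.12] 0.0
(194, -100, -30, 0.12, 0.015) d [-0.012 -0.002 -0.054] a [-0.244  0.    -0.   ] mag 22.0 tip 99.0 o [ 0.16 -0.99  0.  ] q [-0.6   0.82  1.87  0.92  2.02 -2.26] 0.0
(194, -106, -30, 0.12, 0.015) d [ 0.    -0.001 -0.018] a [-0.067 -0.    -0.   ] mag 6.0 tip 104.0 o [ 0.1  -0.99  0.  ] q [-0.62  0.87  1.91  0.95  2.04 -2.3 ] 0.0
```

```bash

python3 -m jog '[{"dx":0.006,"dy":0.03,"dz":-0.012,"ax":0.03,"ay":0.05,"az":-0.012,"grip":-1},{"dx":0.012,"dy":0.062,"dz":-0.023,"ax":0.062,"ay":0.1,"az":-0.024,"grip":-1},{"dx":0.018,"dy":0.096,"dz":-0.035,"ax":0.096,"ay":0.16,"az":-0.037,"grip":-1},{"dx":0.018,"dy":0.096,"dz":-0.035,"ax":0.096,"ay":0.16,"az":-0.037,"grip":-1}]'
python3 -m jog '[{"dx":0.017,"dy":-0.006,"dz":-0.032,"ax":0.026,"ay":0.057,"az":-0.006,"grip":-1},{"dx":0.034,"dy":-0.012,"dz":-0.064,"ax":0.052,"ay":0.115,"az":-0.012,"grip":-1},{"dx":0.052,"dy":-0.019,"dz":-0.097,"ax":0.079,"ay":0.173,"az":-0.017,"grip":-1}]'
python3 -m jog '[{"dx":0.016,"dy":-0.011,"dz":-0.033,"ax":0.029,"ay":0.053,"az":-0.006,"grip":-1},{"dx":0.032,"dy":-0.022,"dz":-0.066,"ax":0.058,"ay":0.106,"az":-0.012,"grip":-1},{"dx":0.048,"dy":-0.034,"dz":-0.099,"ax":0.087,"ay":0.16,"az":-0.019,"grip":-1}]'
python3 -m jog '[{"dx":0.016,"dy":-0.022,"dz":-0.045,"ax":0.033,"ay":0.065,"az":-0.014,"grip":-1},{"dx":0.032,"dy":-0.044,"dz":-0.09,"ax":0.066,"ay":0.131,"az":-0.028,"grip":-1},{"dx":0.032,"dy":-0.044,"dz":-0.09,"ax":0.066,"ay":0.131,"az":-0.028,"grip":-1},{"dx":0.032,"dy":-0.044,"dz":-0.09,"ax":0.066,"ay":0.131,"az":-0.028,"grip":-1}]'
python3 - <<'E'
from kin import *
seq([(194,-58,-30,.13,.01),(194,-78,-30,.12,.012),(194,-100,-30,.12,.015),(194,-106,-30,.12,.015)])
s=cam('scene')[0];t=cam('top')[0]
save('p4',np.hstack([cv2.resize(s[80:280,100:300],(400,400)),cv2.resize(t[130:330,130:330],(400,400))]))
E
```

```text
clock: 7.45
position: [0.4858, 0.1485, 0.2]
ee_rot: [0.051, 0.187, 0.879, 0.435]
contact_force: [2.8, -1.1, -0.7]
width: 0.0107
gripper_force: 89.0
clock: 7.7
position: [0.4592, 0.1343, 0.2084]
ee_rot: [-0.081, 0.12, 0.904, 0.403]
contact_force: [-0.3, 0.6, -3.0]
width: 0.0108
gripper_force: 89.0
clock: 7.95
position: [0.4471, 0.1119, 0.2216]
ee_rot: [-0.195, 0.049, 0.913, 0.354]
contact_force: [-0.0, 1.0, -3.1]
width: 0.0105
gripper_force: 88.8
clock: 8.28
position: [0.4452, 0.0896, 0.2316]
ee_rot: [-0.281, -0.016, 0.906, 0.315]
contact_force: [-0.4, -0.4, -2.3]
width: 0.0108
gripper_force: 89.0
pos [0.4452 0.0896 0.2316] q [-0.29  0.47  1.54  0.43  1.9  -1.92] F [-0.4 -0.4 -2.3] w 0.0108 t 8.2833
(194, -58, -30, 0.13, 0.01) d [-0.053 -0.019  0.014] a [-0.176  0.002 -0.001] mag 16.0 tip 63.0 o [ 0.52 -0.85  0.  ] q [-0.39  0.55  1.63  0.59  1.9  -2.  ] 0.0
(194, -78, -30, 0.12, 0.012) d [-0.035 -0.025 -0.034] a [-0.222 -0.     0.   ] mag 20.0 tip 80.0 o [ 0.34 -0.94  0.  ] q [-0.51  0.67  1.73  0.76  1.95 -2.12] 0.0
(194, -100, -30, 0.12, 0.015) d [-0.012 -0.002 -0.054] a [-0.244  0.    -0.   ] mag 22.0 tip 99.0 o [ 0.16 -0.99  0.  ] q [-0.6   0.82  1.87  0.92  2.02 -2.26] 0.0
(194, -106, -30, 0.12, 0.015) d [ 0.    -0.001 -0.018] a [-0.067 -0.    -0.   ] mag 6.0 tip 104.0 o [ 0.1  -0.99  0.  ] q [-0.62  0.87  1.91  0.95  2.04 -2.3 ] 0.0
```

View pics/p4.png

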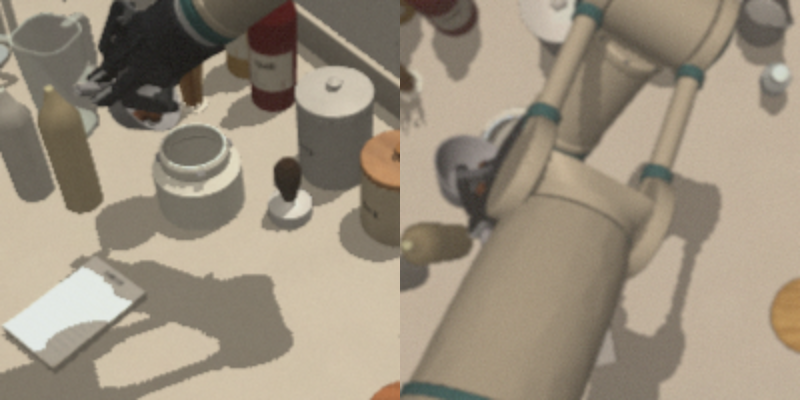

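The truffles are still in the cup, which is behind and left of the mouth with its lip aimed over it. I tip to 63° and check by triangulating the truffle blobs.

```bash

python3 -m jog '[{"dx":-0.018,"dy":-0.006,"dz":0.005,"ax":-0.059,"ay":0,"az":0,"grip":-1},{"dx":-0.035,"dy":-0.012,"dz":0.01,"ax":-0.118,"ay":0.001,"az":0,"grip":-1},{"dx":-0.053,"dy":-0.019,"dz":0.014,"ax":-0.176,"ay":0.002,"az":0,"grip":-1},{"dx":-0.053,"dy":-0.019,"dz":0.014,"ax":-0.176,"ay":0.002,"az":0,"grip":-1},{"dx":-0.053,"dy":-0.019,"dz":0.014,"ax":-0.176,"ay":0.002,"az":0,"grip":-1}]'
python3 - <<'E'
from kin import *
seq([(194,-58,-30,.13,.01),(194,-78,-30,.12,.012),(194,-100,-30,.12,.015),(194,-106,-30,.12,.015)])
s=manip.get_state();Rt=rot(s['ee_rot']);g=s['position']-Rt.apply([0,0,1])*.0187
# predicted truffle centroid: near floor, low side
z=-Rt.apply([0,0,1]); o=np.array([0,0,-1])-z*(-z[2]); o/=np.linalg.norm(o)
foot=g+Rt.apply([-.092,0,.064]); pred=foot+z*.014+o*.016; print('pred truffle',pred.round(3),'rimC',(foot+z*.046).round(3))
for n in('scene','top','wrist'):
    img,K1,W=cam(n); save('chk_'+n,img); print(n,'pred px',proj(K1,W,pred).round(1), 'lip px',proj(K1,W,foot+z*.046+o*.05).round(1))
    hsv=cv2.cvtColor(img,cv2.COLOR_RGB2HSV)
    m=((hsv[...,0]<15)&(hsv[...,1]>90)&(hsv[...,2]<130)&(hsv[...,2]>25)).astype(np.uint8)
    k,l,st,c=cv2.connectedComponentsWithStats(m); u=proj(K1,W,pred)
    for i in range(1,k):
        if st[i,4]>6 and np.hypot(*(c[i]-u))<60: print('  blob',st[i,4],c[i].round(1))
E
```

```text
clock: 8.8
position: [0.4523, 0.0893, 0.2209]
ee_rot: [-0.283, 0.024, 0.854, 0.436]
contact_force: [-0.1, 0.1, -2.0]
width: 0.0107
gripper_force: 88.9
pos [0.4523 0.0893 0.2209] q [-0.4   0.55  1.61  0.58  1.92 -2.  ] F [-0.1  0.1 -2. ] w 0.0107 t 8.8
(194, -58, -30, 0.13, 0.01) d [-0.008  0.002  0.002] a [-0.     0.    -0.003] mag 0.0 tip 63.0 o [ 0.52 -0.85  0.  ] q [-0.39  0.55  1.63  0.59  1.9  -2.  ] 0.0
(194, -78, -30, 0.12, 0.012) d [-0.035 -0.025 -0.034] a [-0.222 -0.     0.   ] mag 20.0 tip 80.0 o [ 0.34 -0.94  0.  ] q [-0.51  0.67  1.73  0.76  1.95 -2.12] 0.0
(194, -100, -30, 0.12, 0.015) d [-0.012 -0.002 -0.054] a [-0.244  0.    -0.   ] mag 22.0 tip 99.0 o [ 0.16 -0.99  0.  ] q [-0.6   0.82  1.87  0.92  2.02 -2.26] 0.0
(194, -106, -30, 0.12, 0.015) d [ 0.    -0.001 -0.018] a [-0.067 -0.    -0.   ] mag 6.0 tip 104.0 o [ 0.1  -0.99  0.  ] q [-0.62  0.87  1.91  0.95  2.04 -2.3 ] 0.0
pred truffle [0.519 0.126 0.146] rimC [0.53  0.108 0.175]
scene pred px [173.1 135.3] lip px [190.3 144.1]
  blob 9 [189.1  99.4]
  blob 30 [176.8 136.9]
top pred px [165.3 214. ] lip px [182.5 205.2]
  blob 28 [130.4 170.2]
  blob 39 [166.8 216.4]
wrist pred px [257.5 380.6] lip px [208.7 447.7]
  blob 37 [260.8 364.2]
```

Predicted and seen truffle pixels agree to a few pixels, so I pour.

```bash

python3 -m jog '[{"dx":-0.012,"dy":-0.006,"dz":-0.006,"ax":-0.055,"ay":0,"az":0,"grip":-1},{"dx":-0.023,"dy":-0.012,"dz":-0.014,"ax":-0.11,"ay":0,"az":0,"grip":-1},{"dx":-0.033,"dy":-0.018,"dz":-0.023,"ax":-0.166,"ay":0,"az":0,"grip":-1},{"dx":-0.043,"dy":-0.023,"dz":-0.032,"ax":-0.222,"ay":0,"az":0,"grip":-1},{"dx":-0.043,"dy":-0.023,"dz":-0.032,"ax":-0.222,"ay":0,"az":0,"grip":-1}]'
python3 -m jog '[{"dx":-0.003,"dy":0,"dz":-0.014,"ax":-0.06,"ay":0,"az":0,"grip":-1},{"dx":-0.006,"dy":-0.001,"dz":-0.027,"ax":-0.12,"ay":0,"az":0,"grip":-1},{"dx":-0.009,"dy":-0.002,"dz":-0.04,"ax":-0.18,"ay":0,"az":0,"grip":-1},{"dx":-0.012,"dy":-0.002,"dz":-0.054,"ax":-0.244,"ay":0,"az":0,"grip":-1},{"dx":-0.012,"dy":-0.002,"dz":-0.054,"ax":-0.244,"ay":0,"az":0,"grip":-1}]'
python3 -m jog '[{"dx":0,"dy":0,"dz":-0.018,"ax":-0.067,"ay":0,"az":0,"grip":-1},{"dx":0,"dy":0,"dz":-0.018,"ax":-0.067,"ay":0,"az":0,"grip":-1},{"dx":0,"dy":0,"dz":-0.018,"ax":-0.067,"ay":0,"az":0,"grip":-1},{"dx":0,"dy":0,"dz":-0.018,"ax":-0.067,"ay":0,"az":0,"grip":-1},{"dx":0,"dy":0,"dz":-0.018,"ax":-0.067,"ay":0,"az":0,"grip":-1}]'
cat > brown.py <<'E'
from kin import *
def brown(n,c,r=70):
    img,K1,W=cam(n); hsv=cv2.cvtColor(img,cv2.COLOR_RGB2HSV)
    m=((hsv[...,0]<15)&(hsv[...,1]>90)&(hsv[...,2]<130)&(hsv[...,2]>25)).astype(np.uint8)
    k,l,st,ce=cv2.connectedComponentsWithStats(m)
    for i in range(1,k):
        if st[i,4]>4 and np.hypot(*(ce[i]-c))<r: print(n,st[i,4],ce[i].round(1))
    return img
E
python3 - <<'E'
from brown import *
brown('scene',(196,153));brown('top',(188,204))
seq([(194,-106,-30,.12,.015),(194,-112,-30,.12,.015),(194,-85,-30,.14,.015),(194,-60,-30,.15,.015)])
E
```

```text
clock: 9.37
position: [0.464, 0.082, 0.2136]
ee_rot: [-0.275, 0.073, 0.765, 0.578]
contact_force: [-1.0, 0.2, -1.9]
width: 0.0108
gripper_force: 89.2
clock: 9.78
position: [0.4708, 0.0707, 0.2144]
ee_rot: [-0.257, 0.123, 0.641, 0.713]
contact_force: [-0.7, 0.3, -2.5]
width: 0.0111
gripper_force: 89.2
clock: 10.2
position: [0.4722, 0.0664, 0.2157]
ee_rot: [-0.249, 0.134, 0.605, 0.744]
contact_force: [1.0, 0.5, -1.7]
width: 0.0105
gripper_force: 89.3
top 15 [132.5 170.3]
top 6 [197.5 202. ]
pos [0.4721 0.0664 0.2156] q [-0.63  0.87  1.9   0.95  2.05 -2.29] F [ 0.   0.4 -0.6] w 0.0108 t 10.3
(194, -106, -30, 0.12, 0.015) d [ 0.004 -0.005 -0.004] a [-0.004  0.001 -0.   ] mag 0.0 tip 104.0 o [ 0.1  -0.99  0.  ] q [-0.62  0.87  1.91  0.95  2.04 -2.3 ] 0.0
(194, -112, -30, 0.12, 0.015) d [ 0.    -0.001 -0.018] a [-0.067 -0.     0.   ] mag 6.0 tip 109.0 o [ 0.05 -1.    0.  ] q [-0.64  0.92  1.96  0.98  2.06 -2.35] 0.0
(194, -85, -30, 0.14, 0.015) d [0.047 0.041 0.103] a [ 0.3 -0.   0. ] mag 27.0 tip 86.0 o [ 0.28 -0.96  0.  ] q [-0.54  0.69  1.77  0.83  1.99 -2.13] 0.0
(194, -60, -30, 0.15, 0.015) d [0.044 0.003 0.065] a [ 0.278 -0.    -0.   ] mag 25.0 tip 64.0 o [ 0.5  -0.87  0.  ] q [-0.4   0.53  1.63  0.62  1.94 -1.99] 0.0
```

```bash

python3 -m jog '[{"dx":0.015,"dy":0.012,"dz":0.034,"ax":0.075,"ay":0,"az":0,"grip":-1},{"dx":0.028,"dy":0.023,"dz":0.06,"ax":0.15,"ay":0,"az":0,"grip":-1},{"dx":0.038,"dy":0.033,"dz":0.083,"ax":0.225,"ay":0,"az":0,"grip":-1},{"dx":0.047,"dy":0.041,"dz":0.103,"ax":0.3,"ay":0,"az":0,"grip":-1},{"dx":0.047,"dy":0.041,"dz":0.103,"ax":0.3,"ay":0,"az":0,"grip":-1}]'
python3 -m jog '[{"dx":0.011,"dy":0.001,"dz":0.016,"ax":0.07,"ay":0,"az":0,"grip":-1},{"dx":0.022,"dy":0.002,"dz":0.032,"ax":0.14,"ay":0,"az":0,"grip":-1},{"dx":0.033,"dy":0.003,"dz":0.05,"ax":0.21,"ay":0,"az":0,"grip":-1},{"dx":0.044,"dy":0.003,"dz":0.065,"ax":0.278,"ay":0,"az":0,"grip":-1},{"dx":0.044,"dy":0.003,"dz":0.065,"ax":0.278,"ay":0,"az":0,"grip":-1}]'
cat >> kin.py <<'E'
def up(L):
    s=manip.get_state();p,Rc,q=s['position'],rot(s['ee_rot']),s['qpos']
    print('pos',p.round(4),'q',q.round(2),'F',s['contact_force'].round(1),'w',round(s['width'],4),'t',s['clock'])
    for g,az,roll,pitch in L:
        e=R.from_euler('z',az+90,degrees=True).apply([1,0,0]); Rt=R.from_rotvec(e*np.radians(pitch))*pose(az,roll); P=np.array(g)+Rt.apply([0,0,1])*.0187; q,er=ik(P,Rt,q)
        print((g,az,roll,pitch),'d',(Rc.inv().apply(P-p)/.25).round(3),'a',((Rc.inv()*Rt).as_rotvec()/(np.pi/2)).round(3),'mag',np.degrees((Rc.inv()*Rt).magnitude()).round(),'q',q.round(2),round(er,3))
        p,Rc=P,Rt
E
python3 - <<'E'
from kin import *
up([((.44,.05,.255),194,-30,-20),((.43,0,.255),192,0,-8),((.42,-.08,.25),184,0,0),((.419,-.1425,.2),180,0,0)])
E
```

```text
clock: 10.72
position: [0.4663, 0.0881, 0.2394]
ee_rot: [-0.27, 0.069, 0.764, 0.582]
contact_force: [-0.6, -0.1, -1.0]
width: 0.0106
gripper_force: 89.2
clock: 11.13
position: [0.4505, 0.1019, 0.2411]
ee_rot: [-0.282, 0.009, 0.87, 0.405]
contact_force: [0.1, 0.0, 0.2]
width: 0.0107
gripper_force: 89.1
pos [0.4505 0.1019 0.2411] q [-0.35  0.51  1.58  0.56  1.93 -1.95] F [0.1 0.  0.2] w 0.0107 t 11.1333
((0.44, 0.05, 0.255), 194, -30, -20) d [ 0.096 -0.14  -0.087] a [ 0.262 -0.083 -0.073] mag 26.0 q [-0.27  0.33  1.58  0.3   1.77 -2.02] 0.0
((0.43, 0, 0.255), 192, 0, -8) d [ 0.066 -0.211 -0.078] a [ 0.327 -0.136 -0.014] mag 32.0 q [-0.12  0.13  1.7  -0.05  1.44 -1.9 ] 0.0
((0.42, -0.08, 0.25), 184, 0, 0) d [ 0.091 -0.305  0.034] a [-0.006 -0.089  0.089] mag 11.0 q [-0.35  0.05  1.79 -0.    1.3  -1.99] 0.0
((0.419, -0.1425, 0.2), 180, 0, 0) d [ 0.021 -0.249  0.2  ] a [0.    0.    0.044] mag 4.0 q [-0.48  0.11  1.85 -0.    1.18 -2.06] 0.0
```

```bash

python3 -m jog '[{"dx":0.024,"dy":-0.035,"dz":-0.022,"ax":0.065,"ay":-0.02,"az":-0.018,"grip":-1},{"dx":0.048,"dy":-0.07,"dz":-0.044,"ax":0.13,"ay":-0.04,"az":-0.036,"grip":-1},{"dx":0.072,"dy":-0.105,"dz":-0.066,"ax":0.195,"ay":-0.06,"az":-0.054,"grip":-1},{"dx":0.096,"dy":-0.14,"dz":-0.087,"ax":0.262,"ay":-0.083,"az":-0.073,"grip":-1},{"dx":0.096,"dy":-0.14,"dz":-0.087,"ax":0.262,"ay":-0.083,"az":-0.073,"grip":-1}]'
python3 -m jog '[{"dx":0.013,"dy":-0.042,"dz":-0.016,"ax":0.065,"ay":-0.027,"az":-0.003,"grip":-1},{"dx":0.026,"dy":-0.084,"dz":-0.032,"ax":0.13,"ay":-0.054,"az":-0.006,"grip":-1},{"dx":0.04,"dy":-0.126,"dz":-0.047,"ax":0.196,"ay":-0.081,"az":-0.009,"grip":-1},{"dx":0.053,"dy":-0.169,"dz":-0.062,"ax":0.262,"ay":-0.109,"az":-0.012,"grip":-1},{"dx":0.066,"dy":-0.211,"dz":-0.078,"ax":0.327,"ay":-0.136,"az":-0.014,"grip":-1}]'
python3 -m jog '[{"dx":0.03,"dy":-0.1,"dz":0.01,"ax":-0.002,"ay":-0.03,"az":0.03,"grip":-1},{"dx":0.06,"dy":-0.2,"dz":0.02,"ax":-0.004,"ay":-0.06,"az":0.06,"grip":-1},{"dx":0.091,"dy":-0.305,"dz":0.034,"ax":-0.006,"ay":-0.089,"az":0.089,"grip":-1},{"dx":0.091,"dy":-0.305,"dz":0.034,"ax":-0.006,"ay":-0.089,"az":0.089,"grip":-1}]'
python3 -m jog '[{"dx":0.021,"dy":-0.12,"dz":0.05,"ax":0,"ay":0,"az":0.044,"grip":-1},{"dx":0.021,"dy":-0.249,"dz":0.15,"ax":0,"ay":0,"az":0.044,"grip":-1},{"dx":0.021,"dy":-0.249,"dz":0.2,"ax":0,"ay":0,"az":0.044,"grip":-1},{"dx":0.021,"dy":-0.249,"dz":0.2,"ax":0,"ay":0,"az":0.044,"grip":-1}]'
python3 - <<'E'
from brown import *
s=brown('scene',(196,153));t=brown('top',(188,204))
save('p5',np.vstack([np.hstack([cv2.resize(s[120:270,140:290],(300,300)),cv2.resize(t[150:300,150:300],(300,300))]),cv2.resize(cam('wrist')[0][120:420],(600,300))]))
up([((.419,-.1425,.075),180,0,0),((.419,-.1425,.065),180,0,0)])
E
```

```text
clock: 11.55
position: [0.4301, 0.0565, 0.2388]
ee_rot: [-0.2, -0.07, 0.949, 0.234]
contact_force: [-1.3, 0.7, -1.1]
width: 0.0105
gripper_force: 89.1
clock: 11.97
position: [0.426, -0.0028, 0.232]
ee_rot: [-0.074, -0.102, 0.992, -0.006]
contact_force: [-0.5, 0.1, -2.2]
width: 0.011
gripper_force: 89.0
clock: 12.3
position: [0.4158, -0.0848, 0.2259]
ee_rot: [-0.006, -0.029, 1.0, 0.002]
contact_force: [-1.6, 0.2, -0.8]
width: 0.0108
gripper_force: 89.0
clock: 12.63
position: [0.4146, -0.1435, 0.1738]
ee_rot: [-0.008, 0.004, 1.0, 0.005]
contact_force: [-0.2, 0.3, -2.4]
width: 0.0107
gripper_force: 89.0
scene 188 [236.  129.2]
scene 21 [243.3 161.2]
top 5 [130.  172.6]
pos [ 0.4177 -0.1434  0.178 ] q [-0.49  0.12  1.85 -0.    1.18 -2.05] F [ 0.3  0.3 -1.4] w 0.0107 t 12.7833
((0.419, -0.1425, 0.075), 180, 0, 0) d [-0.009  0.002  0.487] a [ 0.002 -0.005 -0.003] mag 1.0 q [-0.48  0.26  2.03 -0.    0.85 -2.06] 0.0
((0.419, -0.1425, 0.065), 180, 0, 0) d [0.   0.   0.04] a [0. 0. 0.] mag 0.0 q [-0.48  0.27  2.04 -0.    0.83 -2.06] 0.0
```

View pics/p5.png

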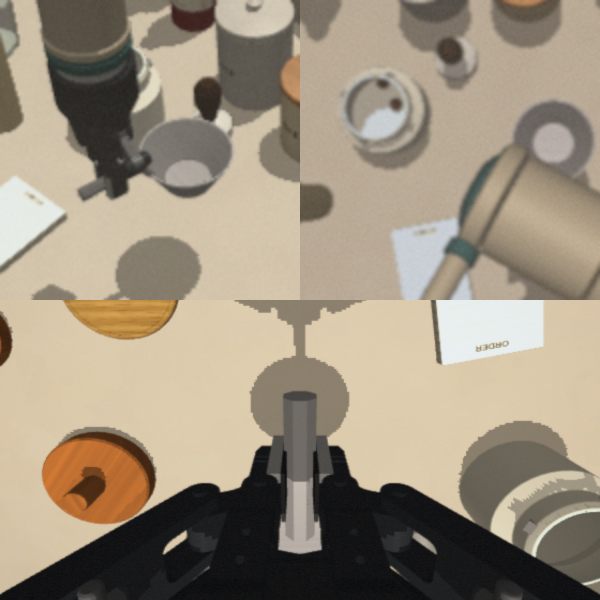

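The scoop is empty. Two truffles are visible in the jar (the third is likely hidden by the near wall) and none is on the counter. I stand the scoop down.

```bash

python3 -m jog '[{"dx":-0.009,"dy":0,"dz":0.12,"ax":0,"ay":-0.005,"az":-0.003,"grip":-1},{"dx":-0.009,"dy":0,"dz":0.25,"ax":0,"ay":-0.005,"az":-0.003,"grip":-1},{"dx":-0.009,"dy":0,"dz":0.37,"ax":0,"ay":-0.005,"az":-0.003,"grip":-1},{"dx":-0.009,"dy":0,"dz":0.46,"ax":0,"ay":-0.005,"az":-0.003,"grip":-1},{"dx":-0.009,"dy":0,"dz":0.5,"ax":0,"ay":-0.005,"az":-0.003,"grip":-1}]'
python3 -m jog '[{"dx":0,"dy":0,"dz":0.01,"ax":0,"ay":0,"az":0,"grip":-1},{"dx":0,"dy":0,"dz":0.015,"ax":0,"ay":0,"az":0,"grip":-1},{"dx":0,"dy":0,"dz":0.02,"ax":0,"ay":0,"az":0,"grip":-1},{"dx":0,"dy":0,"dz":0.02,"ax":0,"ay":0,"az":0,"grip":-1}]'
python3 -c "
from kin import *
up([((.419,-.1425,.065),180,0,0)])"
```

```text
clock: 13.2
position: [0.4186, -0.1422, 0.0519]
ee_rot: [-0.0, -0.001, 1.0, 0.002]
contact_force: [-0.8, 0.0, -1.5]
width: 0.0112
gripper_force: 89.0
clock: 13.53
position: [0.4211, -0.1444, 0.05]
ee_rot: [0.003, -0.001, 1.0, -0.0]
contact_force: [-0.1, -0.2, -1.2]
width: 0.0107
gripper_force: 89.0
pos [ 0.4211 -0.1444  0.05  ] q [-0.49  0.27  2.04  0.    0.82 -2.06] F [-0.1 -0.2 -1.2] w 0.0107 t 13.5333
((0.419, -0.1425, 0.065), 180, 0, 0) d [0.008 0.007 0.015] a [-0.     0.004  0.001] mag 0.0 q [-0.48  0.27  2.04 -0.    0.83 -2.06] 0.0
```

```bash

python3 -m jog '[{"dx":0,"dy":0,"dz":0.006,"ax":0,"ay":0,"az":0,"grip":-1},{"dx":0,"dy":0,"dz":0.01,"ax":0,"ay":0,"az":0,"grip":-1},{"dx":0,"dy":0,"dz":0.01,"ax":0,"ay":0,"az":0,"grip":-1}]'
python3 -m jog '[{"dx":0,"dy":0,"dz":0.006,"ax":0,"ay":0,"az":0,"grip":-1},{"dx":0,"dy":0,"dz":0.006,"ax":0,"ay":0,"az":0,"grip":-1},{"dx":0,"dy":0,"dz":0.006,"ax":0,"ay":0,"az":0,"grip":-1}]'
```

```text
clock: 13.78
position: [0.4202, -0.1445, 0.0474]
ee_rot: [0.002, -0.001, 1.0, -0.0]
contact_force: [-1.6, -1.1, 5.9]
width: 0.0105
gripper_force: 90.0
clock: 14.03
position: [0.4193, -0.1445, 0.0464]
ee_rot: [0.001, -0.001, 1.0, -0.0]
contact_force: [-5.9, 0.5, 12.0]
width: 0.0109
gripper_force: 90.8
```

```bash

python3 -m jog '[{"dx":0,"dy":0,"dz":-0.008,"ax":0,"ay":0,"az":0,"grip":-1},{"dx":0,"dy":0,"dz":-0.008,"ax":0,"ay":0,"az":0,"grip":-0.4},{"dx":0,"dy":0,"dz":-0.008,"ax":0,"ay":0,"az":0,"grip":0.2},{"dx":0,"dy":0,"dz":-0.008,"ax":0,"ay":0,"az":0,"grip":0.2},{"dx":0,"dy":0,"dz":-0.008,"ax":0,"ay":0,"az":0,"grip":0.2}]' 90
python3 -m jog '[{"dx":0,"dy":0,"dz":-0.08,"ax":0,"ay":0,"az":0,"grip":0.2},{"dx":0,"dy":0,"dz":-0.2,"ax":0,"ay":0,"az":0,"grip":0.2},{"dx":0,"dy":0,"dz":-0.35,"ax":0,"ay":0,"az":0,"grip":0.2},{"dx":0,"dy":0,"dz":-0.5,"ax":0,"ay":0,"az":0,"grip":0.2},{"dx":0,"dy":0,"dz":-0.5,"ax":0,"ay":0,"az":0,"grip":0.2}]'
python3 - <<'E'
from kin import *
# knob grasp options: gripper yaw (tool x azimuth)
q=manip.get_state()['qpos']
for az in (180,210,240,150):
    for p in ([.535,-.348,.2],[.535,-.348,.024],[.5485,.081,.2],[.5485,.081,.107]):
        qq,e=ik(np.array(p),pose(az),q); print(az,p,qq.round(2),round(e,3))
need([.535,-.348,.2],pose(180))
E
```

```text
clock: 14.45
position: [0.4201, -0.1442, 0.0469]
ee_rot: [0.002, -0.001, 1.0, 0.0]
contact_force: [0.1, 0.2, 0.1]
width: 0.0514
gripper_force: 0.0
clock: 14.87
position: [0.4239, -0.1464, 0.1784]
ee_rot: [0.008, -0.001, 1.0, -0.003]
contact_force: [1.2, -0.2, 0.8]
width: 0.0515
gripper_force: 0.0
180 [0.535, -0.348, 0.2] [-0.69  0.39  1.42  0.    1.34 -2.26] 0.0
180 [0.535, -0.348, 0.024] [-0.69  0.54  1.63  0.    0.97 -2.26] 0.0
180 [0.5485, 0.081, 0.2] [ 0.02  0.26  1.6  -0.    1.27 -1.55] 0.0
180 [0.5485, 0.081, 0.107] [ 0.02  0.34  1.73 -0.    1.06 -1.55] 0.0
210 [0.535, -0.348, 0.2] [-0.66  0.39  1.41 -0.04  1.34 -2.7 ] 0.047
210 [0.535, -0.348, 0.024] [-0.66  0.54  1.63 -0.05  0.97 -2.7 ] 0.035
210 [0.5485, 0.081, 0.2] [ 0.02  0.26  1.6  -0.    1.27 -2.07] 0.0
210 [0.5485, 0.081, 0.107] [ 0.02  0.34  1.73 -0.    1.06 -2.07] 0.0
240 [0.535, -0.348, 0.2] [-0.5   0.35  1.52 -0.33  1.18 -2.7 ] 0.306
240 [0.535, -0.348, 0.024] [-0.52  0.51  1.75 -0.39  0.8  -2.7 ] 0.266
240 [0.5485, 0.081, 0.2] [ 0.02  0.26  1.6  -0.    1.27 -2.6 ] 0.0
240 [0.5485, 0.081, 0.107] [ 0.02  0.34  1.73 -0.    1.06 -2.6 ] 0.0
150 [0.535, -0.348, 0.2] [-0.69  0.39  1.42  0.    1.34 -1.73] 0.0
150 [0.535, -0.348, 0.024] [-0.69  0.54  1.63  0.    0.97 -1.73] 0.0
150 [0.5485, 0.081, 0.2] [ 0.02  0.26  1.6  -0.    1.27 -1.03] 0.0
150 [0.5485, 0.081, 0.107] [ 0.02  0.34  1.73  0.    1.06 -1.03] 0.0
d [-0.4442 -0.8076 -0.0745] a [-0.0039  0.01    0.0011] | pos [ 0.4239 -0.1464  0.1784] q [-0.49  0.12  1.86  0.    1.15 -2.06] F [ 1.2 -0.2  0.8] w 0.0515 gf 0.0 t 14.8667
```

```bash

python3 -m jog '[{"dx":-0.09,"dy":-0.16,"dz":-0.07,"ax":0,"ay":0.005,"az":0,"grip":0.2},{"dx":-0.18,"dy":-0.32,"dz":-0.07,"ax":0,"ay":0.005,"az":0,"grip":0.2},{"dx":-0.27,"dy":-0.48,"dz":-0.07,"ax":0,"ay":0.005,"az":0,"grip":0.2},{"dx":-0.36,"dy":-0.64,"dz":-0.07,"ax":0,"ay":0.005,"az":0,"grip":0.2},{"dx":-0.44,"dy":-0.8,"dz":-0.07,"ax":0,"ay":0.005,"az":0,"grip":0.2}]'
python3 -m jog '[{"dx":0,"dy":0,"dz":0,"ax":0,"ay":0,"az":0,"grip":0.2},{"dx":0,"dy":0,"dz":0,"ax":0,"ay":0,"az":0,"grip":0.2},{"dx":0,"dy":0,"dz":0,"ax":0,"ay":0,"az":0,"grip":0.2}]'
python3 - <<'E'
from h import *
import pickle
need([.535,-.348,.2],pose(180))
img,K,W=cam('wrist');save('w6',img)
hsv=cv2.cvtColor(img,cv2.COLOR_RGB2HSV);m=((hsv[...,0]<13)&(hsv[...,1]>110)&(hsv[...,2]>40)).astype(np.uint8)
k,l,st,c=cv2.connectedComponentsWithStats(m)
for i in range(1,k):
    if st[i,4]>300: print(st[i],c[i].round(1))
print('pred knob top/bot, lid centre',proj(K,W,np.array([.535,-.348,.054])),proj(K,W,np.array([.535,-.348,.02])))
pickle.dump((img,K,W),open('w6.pkl','wb'))
# lid top outline: ellipse fit of largest blob near predicted
u=proj(K,W,np.array([.535,-.348,.02]))
i=min([i for i in range(1,k) if st[i,4]>300],key=lambda i:np.hypot(*(c[i]-u)))
cs,_=cv2.findContours((l==i).astype(np.uint8),cv2.RETR_EXTERNAL,cv2.CHAIN_APPROX_NONE)
print(cv2.fitEllipse(max(cs,key=len)))
E
```

```text
clock: 15.28
position: [0.5202, -0.3254, 0.1891]
ee_rot: [-0.002, -0.001, 1.0, 0.0]
contact_force: [-0.3, 0.9, 0.5]
width: 0.0515
gripper_force: 0.0
clock: 15.53
position: [0.5186, -0.3233, 0.1884]
ee_rot: [-0.003, -0.001, 1.0, 0.001]
contact_force: [-0.4, -0.3, -1.2]
width: 0.0511
gripper_force: 0.0
d [-0.0651 -0.0989 -0.0472] a [ 0.0017 -0.0043  0.0007] | pos [ 0.5186 -0.3233  0.1884] q [-0.67  0.36  1.49 -0.    1.3  -2.24] F [-0.4 -0.3 -1.2] w 0.0511 gf 0.0 t 15.5333
pred knob top/bot, lid centre [251.52841863 218.39133771] [254.26796111 207.94222666]Traceback (most recent call last):
  File "<stdin>", line 13, in <module>
ValueError: min() iterable argument is empty
```

View pics/w6.png

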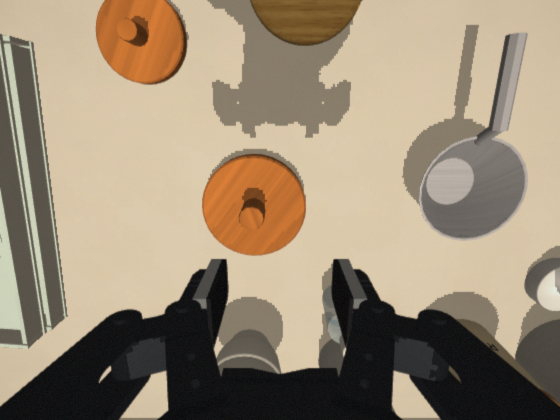

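The scoop stands empty and upright at right. The large lid's top face is centred near (254,205), with the knob top at (252,216), within 2–4 px of the prediction. I refine with a mask.

```bash
python3 - <<'E'
from h import *
import pickle
img,K,W=pickle.load(open('w6.pkl','rb'))
hsv=cv2.cvtColor(img,cv2.COLOR_RGB2HSV);print(hsv[180,254],img[180,254])
m=((hsv[...,0]<17)&(hsv[...,1]>150)&(hsv[...,2]>100)).astype(np.uint8)
m[:,:190]=0;m[:,320:]=0;m[:130]=0;m[265:]=0
cs,_=cv2.findContours(m,cv2.RETR_EXTERNAL,cv2.CHAIN_APPROX_NONE)
c=max(cs,key=len);print(cv2.contourArea(c));e=cv2.fitEllipse(c);print(e)
print('lid',onz(K,W,*e[0],.02),'from knob',onz(K,W,252,216,.054))
S=pickle.load(open('s0.pkl','rb'))
k=tri([ray(K,W,252,216),ray(*S['scene'][1:],307.8,281.7),ray(*S['top'][1:],352.9,211.1)]);print(k)
f=tri([ray(K,W,*e[0]),ray(*S['scene'][1:],306,291),ray(*S['top'][1:],351.2,212.1)]);print(f)
need([.534,-.348,.03],pose(180))
E
```

```text
[ 13 189 198] [198 114  51]
7861.5
((253.57003784179688, 204.64254760742188), (98.2655258178711, 101.87421417236328), 105.79393768310547)
lid [ 0.53149412 -0.34863107  0.02      ] from knob [ 0.53268864 -0.34750853  0.054     ]
[ 0.53512782 -0.34781942  0.05165591]
[ 0.5337458  -0.34872458  0.01744251]
d [-0.0658 -0.1028  0.6349] a [ 0.0014 -0.004   0.0011] | pos [ 0.5185 -0.3227  0.1889] q [-0.67  0.36  1.49 -0.    1.3  -2.24] F [-0.1  0.6 -0.6] w 0.0507 gf 0.0 t 15.5833
```

```bash

python3 -m jog '[{"dx":-0.061,"dy":-0.102,"dz":0.1,"ax":0,"ay":-0.004,"az":0,"grip":0.2},{"dx":-0.061,"dy":-0.102,"dz":0.25,"ax":0,"ay":-0.004,"az":0,"grip":0.2},{"dx":-0.061,"dy":-0.102,"dz":0.4,"ax":0,"ay":-0.004,"az":0,"grip":0.2},{"dx":-0.061,"dy":-0.102,"dz":0.54,"ax":0,"ay":-0.004,"az":0,"grip":0.2},{"dx":-0.061,"dy":-0.102,"dz":0.63,"ax":0,"ay":-0.004,"az":0,"grip":0.2}]'
python3 -m jog '[{"dx":0,"dy":0,"dz":0.01,"ax":0,"ay":0,"az":0,"grip":0.2},{"dx":0,"dy":0,"dz":0.01,"ax":0,"ay":0,"az":0,"grip":0.2},{"dx":0,"dy":0,"dz":0.01,"ax":0,"ay":0,"az":0,"grip":0.2}]'
python3 -c "
from h import *
need([.533,-.348,.0265],pose(180))"
```

```text
clock: 16.0
position: [0.5316, -0.3462, 0.0292]
ee_rot: [-0.001, -0.001, 1.0, 0.002]
contact_force: [-0.1, 0.8, -1.0]
width: 0.0513
gripper_force: 0.0
clock: 16.25
position: [0.5348, -0.3493, 0.0314]
ee_rot: [0.002, -0.001, 1.0, -0.001]
contact_force: [-0.7, -0.9, 0.2]
width: 0.0513
gripper_force: 0.0
d [0.0072 0.0052 0.0197] a [-0.0008  0.0024  0.0015] | pos [ 0.5348 -0.3493  0.0314] q [-0.69  0.53  1.63  0.    0.98 -2.26] F [-0.7 -0.9  0.2] w 0.0513 gf 0.0 t 16.25
```

```bash

python3 -m jog '[{"dx":0.006,"dy":0.005,"dz":0.018,"ax":0,"ay":0,"az":0,"grip":0.2},{"dx":0.006,"dy":0.005,"dz":0.018,"ax":0,"ay":0,"az":0,"grip":0.2},{"dx":0.006,"dy":0.005,"dz":0.018,"ax":0,"ay":0,"az":0,"grip":0.2}]'
python3 -m jog '[{"dx":0,"dy":0,"dz":0,"ax":0,"ay":0,"az":0,"grip":-1},{"dx":0,"dy":0,"dz":0,"ax":0,"ay":0,"az":0,"grip":-1},{"dx":0,"dy":0,"dz":0,"ax":0,"ay":0,"az":0,"grip":-1},{"dx":0,"dy":0,"dz":0,"ax":0,"ay":0,"az":0,"grip":-1},{"dx":0,"dy":0,"dz":0,"ax":0,"ay":0,"az":0,"grip":-1}]' 100
python3 -m jog '[{"dx":0,"dy":0,"dz":0,"ax":0,"ay":0,"az":0,"grip":-1},{"dx":0,"dy":0,"dz":0,"ax":0,"ay":0,"az":0,"grip":-1},{"dx":0,"dy":0,"dz":0,"ax":0,"ay":0,"az":0,"grip":-1}]' 100
```

```text
clock: 16.5
position: [0.5329, -0.3483, 0.0266]
ee_rot: [0.002, -0.001, 1.0, -0.001]
contact_force: [-0.0, -0.3, -0.2]
width: 0.0511
gripper_force: 0.0
clock: 16.92
position: [0.5328, -0.3485, 0.0262]
ee_rot: [0.001, -0.001, 1.0, -0.0]
contact_force: [-1.0, 0.1, 5.8]
width: 0.0217
gripper_force: 97.6
clock: 17.17
position: [0.5328, -0.3485, 0.0262]
ee_rot: [0.001, -0.001, 1.0, -0.0]
contact_force: [-1.8, 0.2, 4.9]
width: 0.0216
gripper_force: 97.6
```

```bash

python3 -m jog '[{"dx":0,"dy":0,"dz":-0.05,"ax":0,"ay":0,"az":0,"grip":-1},{"dx":0,"dy":0,"dz":-0.2,"ax":0,"ay":0,"az":0,"grip":-1},{"dx":0,"dy":0,"dz":-0.4,"ax":0,"ay":0,"az":0,"grip":-1},{"dx":0,"dy":0,"dz":-0.6,"ax":0,"ay":0,"az":0,"grip":-1},{"dx":0,"dy":0,"dz":-0.8,"ax":0,"ay":0,"az":0,"grip":-1}]'
python3 -m jog '[{"dx":0,"dy":0.08,"dz":-0.09,"ax":0,"ay":0,"az":0,"grip":-1},{"dx":0,"dy":0.2,"dz":-0.09,"ax":0,"ay":0,"az":0,"grip":-1},{"dx":-0.05,"dy":0.34,"dz":-0.09,"ax":0,"ay":0,"az":0,"grip":-1},{"dx":-0.1,"dy":0.48,"dz":-0.09,"ax":0,"ay":0,"az":0,"grip":-1},{"dx":-0.13,"dy":0.6,"dz":-0.09,"ax":0,"ay":0,"az":0,"grip":-1}]'
python3 -m jog '[{"dx":-0.04,"dy":0.14,"dz":0,"ax":0,"ay":0,"az":0,"grip":-1},{"dx":-0.08,"dy":0.28,"dz":0,"ax":0,"ay":0,"az":0,"grip":-1},{"dx":-0.12,"dy":0.42,"dz":0,"ax":0,"ay":0,"az":0,"grip":-1},{"dx":-0.14,"dy":0.56,"dz":0,"ax":0,"ay":0,"az":0,"grip":-1},{"dx":-0.14,"dy":0.66,"dz":0,"ax":0,"ay":0,"az":0,"grip":-1}]'
python3 -m jog '[{"dx":0,"dy":0,"dz":0,"ax":0,"ay":0,"az":0,"grip":-1},{"dx":0,"dy":0,"dz":0,"ax":0,"ay":0,"az":0,"grip":-1},{"dx":0,"dy":0,"dz":0,"ax":0,"ay":0,"az":0,"grip":-1}]'
python3 - <<'E'
from h import *
import pickle
img,K,W=cam('wrist');save('w7',img);pickle.dump((img,K,W),open('w7.pkl','wb'))
need([.5485,.081,.2],pose(180))
c0=np.array([.5485,.081,.1]);g=cv2.cvtColor(img,cv2.COLOR_RGB2GRAY).astype(int)
print(proj(K,W,c0))
hsv=cv2.cvtColor(img,cv2.COLOR_RGB2HSV)
for t in range(0,360,30):
    d=np.array([np.cos(np.radians(t)),np.sin(np.radians(t)),0])
    row=[]
    for r in range(26,54,2):
        u,v=proj(K,W,c0+d*r/1000).round().astype(int)
        row.append(g[v,u] if 0<=u<560 and 0<=v<420 else -1)
    print(t,row)
m=((hsv[...,0]<15)&(hsv[...,1]>90)&(hsv[...,2]<130)&(hsv[...,2]>25)).astype(np.uint8)
k,l,st,ce=cv2.connectedComponentsWithStats(m)
for i in range(1,k):
    if st[i,4]>15: print('brown',st[i],ce[i].round())
E
```

```text
clock: 17.58
position: [0.5316, -0.3478, 0.2014]
ee_rot: [0.0, -0.001, 1.0, 0.001]
contact_force: [1.0, -0.5, -2.4]
width: 0.0215
gripper_force: 98.0
clock: 18.0
position: [0.5648, -0.196, 0.2227]
ee_rot: [0.001, -0.001, 1.0, 0.001]
contact_force: [1.0, -0.0, -1.8]
width: 0.0211
gripper_force: 98.1
clock: 18.42
position: [0.5997, -0.0298, 0.2223]
ee_rot: [0.001, -0.002, 1.0, 0.001]
contact_force: [0.2, -0.1, -0.9]
width: 0.0211
gripper_force: 98.1
clock: 18.67
position: [0.5989, -0.0335, 0.2225]
ee_rot: [0.001, -0.001, 1.0, -0.0]
contact_force: [0.6, -0.6, -1.3]
width: 0.0213
gripper_force: 98.2
d [0.2017 0.4602 0.0899] a [-0.0003  0.0009  0.0006] | pos [ 0.599  -0.034   0.2226] q [-0.17  0.32  1.47 -0.    1.36 -1.74] F [-1.   0.2 -1.6] w 0.0213 gf 98.2 t 18.7167
[418.41634634 144.83229567]
0 [np.int64(126), np.int64(127), np.int64(125), np.int64(126), np.int64(128), np.int64(128), np.int64(126), np.int64(127), np.int64(246), np.int64(239), np.int64(247), np.int64(246), np.int64(237), np.int64(237)]
30 [np.int64(124), np.int64(125), np.int64(125), np.int64(123), np.int64(123), np.int
[... 2139 characters left out ...]
int64(47), np.int64(102), np.int64(252), np.int64(228), np.int64(215), np.int64(247), np.int64(248), np.int64(248), np.int64(248)]
brown [377 144  10  15 112] [381. 151.]
brown [209 163 144  34 597] [281. 172.]
brown [386 171  15  15 158] [393. 177.]
brown [355 202   6   7  17] [358. 205.]
brown [370 223   8  21  44] [374. 233.]
brown [539 231   9   9  29] [543. 235.]
brown [550 237   8   7  20] [554. 240.]
brown [ 253  252   54   87 1695] [279. 275.]
brown [194 264  48  49  78] [219. 289.]
brown [318 264  46  48  79] [339. 287.]
brown [430 273  56  45 547] [451. 289.]
brown [ 468  324   92   90 1900] [525. 363.]
brown [504 330   6   8  17] [506. 333.]
brown [524 332   6   7  17] [526. 336.]
```

```bash
python3 - <<'E'
from h import *
import pickle
img,K,W=pickle.load(open('w7.pkl','rb'));hsv=cv2.cvtColor(img,cv2.COLOR_RGB2HSV)
c0=np.array([.599,-.034,.2226-.0262+.020])
for t in range(120,241,10):
    d=np.array([np.cos(np.radians(t)),np.sin(np.radians(t)),0]); row=[]
    for r in range(46,63):
        u,v=proj(K,W,c0+d*r/1000).round().astype(int)
        row.append('%d/%d/%d'%tuple(hsv[v,u]))
    print(t,' '.join(row))
def fitjar(r0=.038):
    g=cv2.cvtColor(img,cv2.COLOR_RGB2GRAY).astype(float);pts=[]
    c=np.array([.5515,.084,.1])
    for t in list(range(-20,155,5))+list(range(-90,-20,5)):
        d=np.array([np.cos(np.radians(t)),np.sin(np.radians(t)),0]);rs=np.arange(.033,.044,.0005)
        val=np.array([cv2.getRectSubPix(img[:,:,1].astype(np.float32),(1,1),tuple(proj(K,W,c+d*r)))[0,0] for r in rs])
        i=np.diff(val).argmax(); 
        if np.diff(val)[i]>20: pts.append((c+d*(rs[i]+.00025))[:2])
    p=np.array(pts);A=np.c_[2*p,np.ones(len(p))];b=(p**2).sum(1)
    for _ in range(4):
        s=np.linalg.lstsq(A,b,rcond=None)[0];rad=np.sqrt(s[2]+s[0]**2+s[1]**2);res=np.abs(np.hypot(*(p-s[:2]).T)-rad);k=res<max(.001,2*np.median(res));p,A,b=p[k],A[k],b[k]
    print('jar',s[:2].round(4),'rad',rad.round(4),len(p),res.max().round(4))
fitjar()
E
```

```text
120 13/182/146 13/185/143 13/181/145 13/185/143 13/182/144 13/183/142 13/180/130 15/84/201 21/33/247 21/34/246 22/33/246 22/33/246 22/33/246 22/34/246 22/33/246 21/35/246 22/33/246
130 13/181/145 13/185/145 13/181/144 13/180/143 13/190/141 13/183/131 13/136/143 21/49/238 22/33/246 21/32/247 22/34/246 20/32/247 22/33/247 22/28/246 25/18/252 25/18/252 24/19/252
140 13/180/149 13/185/149 13/182/150 13/185/149 13/182/147 13/183/139 13/185/139 18/68/206 23/35/245 22/36/245 22/35/246 23/34/246 22/48/222 25/24/248 24/20/251 24/19/251 24/19/251
150 13/184/148 13/182/150 13/182/151 13/182/150 13/187/138 13/186/136 13/191/108 14/98/127 21/36/245 21/36/246 21/36/246 22/35/245 21/35/246 22/34/246 20/50/220 21/45/146 19/44/140
160 13/189/150 13/184/151 13/182/151 13/190/150 13/188/136 13/181/138 13/186/103 12/179/91 22/51/233 21/34/246 22/33/246 21/34/246 21/35/246 22/34/246 22/35/246 21/35/246 22/35/246
170 13/181/152 13/185/153 13/183/155 13/183/148 13/185/139 13/183/138 12/180/99 14/187/90 16/81/139 19/55/171 18/52/171 19/56/170 19/53/170 18/53/169 19/53/169 18/52/171 19/54/169
180 13/187/153 
[... 584 characters left out ...]
 13/182/122 16/81/179 22/35/245 21/36/246 21/36/246 22/36/245 21/36/246 21/34/246 21/35/246 22/33/246 21/32/246 21/32/246
220 13/182/154 13/185/154 13/181/155 13/185/143 13/181/138 14/103/139 21/34/246 21/32/246 22/33/247 22/33/247 21/32/246 22/32/246 21/32/247 21/32/247 21/32/247 22/33/246 21/32/247
230 13/189/154 13/185/156 13/183/155 13/181/141 13/181/138 21/43/241 22/31/246 21/32/247 22/31/246 22/33/246 21/32/246 22/32/246 21/32/246 21/32/247 21/32/247 22/34/246 21/32/247
240 13/181/156 13/186/155 12/179/157 12/184/140 13/181/137 21/48/239 21/32/246 22/33/246 22/32/247 23/31/246 23/32/246 22/33/246 21/32/246 21/32/246 22/33/247 22/31/246 23/34/247
jar [0.5516 0.0848] rad 0.0379 44 0.0004
```

All three truffle-side checks look fine: brown blobs are seen in the jar (two clearly). By the wrist camera the jar axis relative to the held lid puts the TCP target at about (0.550, 0.0833).

```bash
python3 -m jog '[{"dx":0.04,"dy":0.1,"dz":0,"ax":0,"ay":0,"az":0,"grip":-1},{"dx":0.09,"dy":0.22,"dz":0.03,"ax":0,"ay":0,"az":0,"grip":-1},{"dx":0.14,"dy":0.34,"dz":0.08,"ax":0,"ay":0,"az":0,"grip":-1},{"dx":0.18,"dy":0.43,"dz":0.14,"ax":0,"ay":0,"az":0,"grip":-1},{"dx":0.195,"dy":0.469,"dz":0.2,"ax":0,"ay":0,"az":0,"grip":-1}]'
python3 -m jog '[{"dx":0,"dy":0,"dz":0.05,"ax":0,"ay":0,"az":0,"grip":-1},{"dx":0,"dy":0,"dz":0.1,"ax":0,"ay":0,"az":0,"grip":-1},{"dx":0,"dy":0,"dz":0.1,"ax":0,"ay":0,"az":0,"grip":-1},{"dx":0,"dy":0,"dz":0.1,"ax":0,"ay":0,"az":0,"grip":-1}]'
python3 -c "
from h import *
need([.55,.0833,.13],pose(180))"
```

```text
clock: 19.13
position: [0.5488, 0.0854, 0.1726]
ee_rot: [0.001, -0.001, 1.0, 0.001]
contact_force: [0.5, -0.9, -1.4]
width: 0.0213
gripper_force: 98.4
clock: 19.47
position: [0.5502, 0.083, 0.1474]
ee_rot: [0.0, 0.0, 1.0, -0.0]
contact_force: [-0.3, 0.2, -0.8]
width: 0.0214
gripper_force: 98.4
d [0.0007 0.0013 0.0696] a [-0.      0.0003 -0.0001] | pos [0.5502 0.083  0.1474] q [ 0.02  0.31  1.68 -0.    1.16 -1.55] F [-0.3  0.2 -0.8] w 0.0214 gf 98.4 t 19.4667
```

```bash
python3 -m jog '[{"dx":0,"dy":0,"dz":0.03,"ax":0,"ay":0,"az":0,"grip":-1},{"dx":0,"dy":0,"dz":0.06,"ax":0,"ay":0,"az":0,"grip":-1},{"dx":0,"dy":0,"dz":0.07,"ax":0,"ay":0,"az":0,"grip":-1},{"dx":0,"dy":0,"dz":0.07,"ax":0,"ay":0,"az":0,"grip":-1}]'
python3 -m jog '[{"dx":0,"dy":0,"dz":0.01,"ax":0,"ay":0,"az":0,"grip":-1},{"dx":0,"dy":0,"dz":0.02,"ax":0,"ay":0,"az":0,"grip":-1},{"dx":0,"dy":0,"dz":0.02,"ax":0,"ay":0,"az":0,"grip":-1},{"dx":0,"dy":0,"dz":0.02,"ax":0,"ay":0,"az":0,"grip":-1}]'
python3 -m jog '[{"dx":0,"dy":0,"dz":0.01,"ax":0,"ay":0,"az":0,"grip":-1},{"dx":0,"dy":0,"dz":0.01,"ax":0,"ay":0,"az":0,"grip":-1},{"dx":0,"dy":0,"dz":0.01,"ax":0,"ay":0,"az":0,"grip":-1}]'
python3 -c "
from h import *
need([.55,.0833,.11],pose(180)); print(manip.get_state()['moment'])"
```

```text
clock: 19.8
position: [0.5498, 0.0838, 0.1295]
ee_rot: [0.0, -0.001, 1.0, 0.0]
contact_force: [-0.6, 0.5, -1.1]
width: 0.0213
gripper_force: 98.4
clock: 20.13
position: [0.5503, 0.0842, 0.1253]
ee_rot: [0.001, -0.001, 1.0, 0.0]
contact_force: [-0.8, -0.7, -1.2]
width: 0.0213
gripper_force: 98.4
clock: 20.38
position: [0.5503, 0.0842, 0.1228]
ee_rot: [0.001, -0.001, 1.0, 0.0]
contact_force: [0.0, 0.6, -1.5]
width: 0.0212
gripper_force: 98.4
d [ 0.0013 -0.0036  0.051 ] a [0.0002 0.0011 0.001 ] | pos [0.5503 0.0842 0.1228] q [ 0.03  0.33  1.71  0.    1.1  -1.55] F [ 0.   0.6 -1.5] w 0.0212 gf 98.4 t 20.3833
[0.05237585 0.01650155 0.03022518]
```

```bash
for i in 1; do python3 -m jog '[{"dx":0,"dy":-0.002,"dz":0.01,"ax":0,"ay":0,"az":0,"grip":-1},{"dx":0,"dy":-0.002,"dz":0.01,"ax":0,"ay":0,"az":0,"grip":-1},{"dx":0,"dy":-0.002,"dz":0.01,"ax":0,"ay":0,"az":0,"grip":-1}]'; done
python3 -m jog '[{"dx":0,"dy":0,"dz":0.008,"ax":0,"ay":0,"az":0,"grip":-1},{"dx":0,"dy":0,"dz":0.008,"ax":0,"ay":0,"az":0,"grip":-1},{"dx":0,"dy":0,"dz":0.008,"ax":0,"ay":0,"az":0,"grip":-1}]'
python3 -m jog '[{"dx":0,"dy":0,"dz":0.008,"ax":0,"ay":0,"az":0,"grip":-1},{"dx":0,"dy":0,"dz":0.008,"ax":0,"ay":0,"az":0,"grip":-1},{"dx":0,"dy":0,"dz":0.008,"ax":0,"ay":0,"az":0,"grip":-1}]'
python3 -m jog '[{"dx":0,"dy":0,"dz":0.008,"ax":0,"ay":0,"az":0,"grip":-1},{"dx":0,"dy":0,"dz":0.008,"ax":0,"ay":0,"az":0,"grip":-1},{"dx":0,"dy":0,"dz":0.008,"ax":0,"ay":0,"az":0,"grip":-1}]'
python3 -c "
from h import *
need([.55,.0833,.11],pose(180)); print(manip.get_state()['moment'])"
```

```text
clock: 20.63
position: [0.55, 0.0838, 0.1202]
ee_rot: [0.001, -0.001, 1.0, 0.0]
contact_force: [-0.9, 1.3, -0.4]
width: 0.0214
gripper_force: 98.0
clock: 20.88
position: [0.5504, 0.0838, 0.1187]
ee_rot: [0.001, -0.001, 1.0, 0.0]
contact_force: [-1.4, 1.4, 3.9]
width: 0.0216
gripper_force: 98.4
clock: 21.13
position: [0.5508, 0.0838, 0.1169]
ee_rot: [0.002, -0.001, 1.0, 0.0]
contact_force: [-0.9, 0.9, 4.0]
width: 0.0212
gripper_force: 98.8
clock: 21.38
position: [0.5494, 0.0836, 0.1127]
ee_rot: [-0.0, -0.001, 1.0, 0.0]
contact_force: [0.3, 0.0, -5.6]
width: 0.0215
gripper_force: 98.1
d [-0.0026 -0.0013  0.0109] a [ 0.0001 -0.0005  0.001 ] | pos [0.5494 0.0836 0.1127] q [ 0.03  0.34  1.73  0.    1.08 -1.55] F [ 0.3  0.  -5.6] w 0.0215 gf 98.1 t 21.3833
[0.20802328 0.06347581 0.0587719 ]
```

It clicked past the catches. I press on home.

```bash
python3 -m jog '[{"dx":0,"dy":0,"dz":0.008,"ax":0,"ay":0,"az":0,"grip":-1},{"dx":0,"dy":0,"dz":0.008,"ax":0,"ay":0,"az":0,"grip":-1},{"dx":0,"dy":0,"dz":0.008,"ax":0,"ay":0,"az":0,"grip":-1}]'
python3 -m jog '[{"dx":0,"dy":0,"dz":0.006,"ax":0,"ay":0,"az":0,"grip":-1},{"dx":0,"dy":0,"dz":0.006,"ax":0,"ay":0,"az":0,"grip":-1},{"dx":0,"dy":0,"dz":0.006,"ax":0,"ay":0,"az":0,"grip":-1}]'
python3 -c "
from h import *
need([.55,.0833,.11],pose(180)); print(manip.get_state()['moment'])"
```

```text
clock: 21.63
position: [0.5498, 0.0837, 0.1116]
ee_rot: [0.0, -0.001, 1.0, 0.0]
contact_force: [-1.0, 0.8, -5.4]
width: 0.021
gripper_force: 98.2
clock: 21.88
position: [0.5504, 0.0835, 0.1109]
ee_rot: [0.001, -0.001, 1.0, -0.0]
contact_force: [-1.3, 0.1, -2.3]
width: 0.0212
gripper_force: 98.4
d [ 0.0018 -0.0009  0.0035] a [-0.      0.0013  0.001 ] | pos [0.5504 0.0835 0.1109] q [ 0.03  0.34  1.73 -0.    1.07 -1.55] F [-1.3  0.1 -2.3] w 0.0212 gf 98.4 t 21.8833
[ 0.06884227  0.21196787 -0.00037631]
```

```bash
python3 -m jog '[{"dx":0,"dy":0,"dz":0.006,"ax":0,"ay":0,"az":0,"grip":-1},{"dx":0,"dy":0,"dz":0.006,"ax":0,"ay":0,"az":0,"grip":-1},{"dx":0,"dy":0,"dz":0.006,"ax":0,"ay":0,"az":0,"grip":-1}]'
python3 -m jog '[{"dx":0,"dy":0,"dz":0.004,"ax":0,"ay":0,"az":0,"grip":-1},{"dx":0,"dy":0,"dz":0.004,"ax":0,"ay":0,"az":0,"grip":-1},{"dx":0,"dy":0,"dz":0.004,"ax":0,"ay":0,"az":0,"grip":-1}]'
python3 -c "
from h import *
need([.55,.0833,.11],pose(180)); print(manip.get_state()['moment'])"
```

```text
clock: 22.13
position: [0.5506, 0.0836, 0.1103]
ee_rot: [0.001, -0.001, 1.0, 0.0]
contact_force: [-3.7, 0.0, 5.1]
width: 0.0214
gripper_force: 99.6
clock: 22.38
position: [0.5507, 0.0836, 0.1103]
ee_rot: [0.002, -0.001, 1.0, 0.0]
contact_force: [-5.2, -0.2, 11.8]
width: 0.0213
gripper_force: 100.1
d [ 0.0026 -0.001   0.0012] a [0.     0.0022 0.0011] | pos [0.5507 0.0836 0.1103] q [ 0.03  0.34  1.73 -0.    1.07 -1.55] F [-5.2 -0.2 11.8] w 0.0213 gf 100.1 t 22.3833
[-0.05221626  0.83046575 -0.01081482]
```

```bash
python3 -m jog '[{"dx":0.002,"dy":0,"dz":0,"ax":0,"ay":0,"az":0,"grip":-1},{"dx":0.002,"dy":0,"dz":0,"ax":0,"ay":0,"az":0,"grip":-1},{"dx":0.002,"dy":0,"dz":0,"ax":0,"ay":0,"az":0,"grip":-1},{"dx":0.002,"dy":0,"dz":0,"ax":0,"ay":0,"az":0,"grip":-1},{"dx":0.002,"dy":0,"dz":0,"ax":0,"ay":0,"az":0,"grip":-1}]'
python3 -m jog '[{"dx":0,"dy":0,"dz":0,"ax":0,"ay":0,"az":0,"grip":-1},{"dx":0,"dy":0,"dz":0,"ax":0,"ay":0,"az":0,"grip":-1},{"dx":0,"dy":0,"dz":0,"ax":0,"ay":0,"az":0,"grip":-1},{"dx":0,"dy":0,"dz":0,"ax":0,"ay":0,"az":0,"grip":-1},{"dx":0,"dy":0,"dz":0,"ax":0,"ay":0,"az":0,"grip":-1}]'
python3 - <<'E'
from brown import *
# any stray truffle? compare brown blobs now with the first pictures over the counter
import pickle
S=pickle.load(open('s0.pkl','rb'))
for n in('scene','top'):
    a=S[n][0];b=cam(n)[0]; f=lambda i:((lambda h:(h[...,0]<15)&(h[...,1]>90)&(h[...,2]<130)&(h[...,2]>25))(cv2.cvtColor(i,cv2.COLOR_RGB2HSV))).astype(np.uint8)
    m=f(b)&(1-cv2.dilate(f(a),np.ones((5,5))));k,l,st,c=cv2.connectedComponentsWithStats(m)
    print(n,[(st[i,4],c[i].round(0).tolist()) for i in range(1,k) if st[i,4]>5])
# truffle count in the jar from w7: brown blobs inside mouth
img,K,W=pickle.load(open('w7.pkl','rb'));m=f(img)
k,l,st,c=cv2.connectedComponentsWithStats(m);e=proj(K,W,np.array([.5516,.0848,.1]))
print('jar px',e,[(st[i].tolist(),c[i].round().tolist()) for i in range(1,k) if st[i,4]>8 and np.hypot(*(c[i]-e))<50])
E
```

```text
clock: 22.8
position: [0.5507, 0.0835, 0.1103]
ee_rot: [0.002, -0.001, 1.0, 0.0]
contact_force: [-4.8, 0.6, 9.6]
width: 0.0211
gripper_force: 100.0
clock: 23.22
position: [0.5507, 0.0836, 0.1103]
ee_rot: [0.002, -0.001, 1.0, 0.0]
contact_force: [-3.4, 0.6, 9.7]
width: 0.0211
gripper_force: 100.0
scene [(np.int32(646), [192.0, 158.0])]
top [(np.int32(22), [188.0, 190.0]), (np.int32(10), [205.0, 197.0]), (np.int32(408), [190.0, 214.0])]
jar px [422.53438751 148.6668728 ] [([377, 144, 10, 15, 112], [381.0, 151.0]), ([386, 171, 15, 15, 158], [393.0, 177.0])]
```

The lid is home (TCP 0.1103, so lid origin about 84 mm) with a steady push of about 10 N. No stray truffle shows on the counter in either fixed camera, so I hand in.

```bash
python3 -c "
from rig import manip
print(manip.sign_off())"
```

```text
the job is handed in; nothing more can be done
None
```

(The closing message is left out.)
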